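Make up the resin workshop kits

TASK

Make up the two kits for the resin jewellery class from the stock on the table. The earring kit, in the three-bay tray, gets the pliers lying flat along its long bay, and the amber dropper bottle and the lidded glitter pot standing upright in its two small bays, one in each; the casting kit, in the narrow two-bay tray, gets the white nozzle bottle and the small mixing cup, both upright, one in each bay. Set each thing down on the tray floor rather than dropping it, and leave the paper cup, the scissors and the packed gift box where they are.

Things in the scene. Friction and masses are not known exactly. Their poses are not given: they have to be found in the camera images.
- pliers: Steel jewellery pliers with two black-gripped handles, lying flat, 120 mm long, 11 mm thick, about 70 g. Origin: underside of the square joint block, the place to grip (20 mm along x, 18 mm across y, flat sides; nothing wider within 14 mm of the origin along x). x axis towards the jaws (tip at +40 mm), handles back to -80 mm, 50 mm wide over the handles; z up.
- glitter_pot: Short round screw-lid pot: glass with copper-coloured glitter sealed inside, aluminium lid; standing, 41 mm diameter, 48 mm high, about 60 g. Origin at the centre of its underside, z up.
- dropper_bottle: Slim amber glass dropper bottle, standing: body 32 mm diameter up to 50 mm height, then a shoulder, black cap 21 mm diameter at 62 to 76 mm and a small rubber bulb; 91 mm high in all, about 55 g. Origin at the centre of its underside, z up.
- mixing_cup: Small open white plastic mixing cup, standing mouth up, empty: 38 mm diameter at the foot, widening to 50 mm at the rim, 55 mm high, walls 2 mm, about 25 g. Origin at the centre of its underside, z up.
- resin_bottle: White plastic squeeze bottle with a pointed nozzle, closed and stiff, standing: body 40 mm diameter up to 60 mm height, then shoulder, collar of 23 mm diameter and nozzle; 96 mm high in all, about 90 g. Origin at the centre of its underside, z up.
- earring_tray: Earring kit's tray: nearly square kraft-card tray with three bays, 159 (x) by 161 (y) mm, fixed. Walls and dividers 3 mm thick, tops 22 mm above the table; floor 3 mm thick. Origin: centre of the underside. Long bay on the +x side, 84 (x) by 155 (y) mm, centre x 34.5, y 0. Two small bays on the -x side, 66 (x) by 76 (y) mm, centres x -43.5, y -39.5 and +39.5 mm. z up.
- casting_tray: Casting kit's tray: narrow kraft-card tray with two equal bays side by side, 74 (x) by 161 (y) mm, fixed. Walls and divider 3 mm thick, tops 22 mm above the table; floor 3 mm thick. Origin: centre of the underside. Bays 68 (x) by 76 (y) mm, centres x 0, y -39.5 and +39.5 mm. z up.
- paper_cup: Bystander: large paper cup, 80 mm diameter at the rim, 95 mm high, with three wooden stirring sticks that stand out to 140 mm. Origin at the centre of its underside.
- scissors: Bystander: scissors with blue ring handles lying flat, 178 mm long, 88 mm wide, 10 mm high at most. Origin: underside of the pivot; x axis towards the points.
- packed_box: Bystander: finished brown gift box tied with twine, with cinnamon sticks on top, 80 by 110 mm, 60 mm high. Origin at the centre of its underside.
Not all that is in view belongs to the job. What is shaped like the glitter_pot but pink is not meant. Leave any green look-alike of the pliers alone.

How it is judged:
By the outcome, as a careful person would: the job done as asked, in the order asked, and still so for the second after the job is handed in, with the robot touching nothing.
It also fails if it takes over 128 s, if anything falls off the work surface, if the arm or the gripper's body presses on something with over 40 N, if the wrist force passes 120 N, or if a joint passes its speed limit or range.

ROBOT

A 7-joint arm with a two-finger parallel gripper is mounted at the origin on the work surface. World frame = base frame: x ahead of the robot, y to its left, z up, the work surface at z = 0. Lengths are in m, angles in rad, forces in N, time in s.
With the tool pointing down it reaches from about 0.425 to 0.95 m from the base axis. Payload 4.7 kg.
Tool frame: the origin (TCP) lies between the finger pads; the fingertips stand 14 mm ahead of it and the grasp point (between the pads) lies 5 mm behind it; x points along the fingers, y is the direction in which the jaws open and shut, and the axes are right-handed (so a half turn about x gives the same grasp; the last joint's range is limited). The gripper opens to 87 mm and grips with 3 to 60 N. Pads are 19 mm wide; open, the fingers measure 117 mm over their backs; the gripper's body (75 mm by 190 mm) begins 51 mm behind the grasp point.
Start: joints at [-1.269, 0.469, -0.049, 1.532, 0.024, 1.141, -0.082], TCP at [0.219, 0.638, 0.237] pointing down, gripper open.
Joint ranges: [-2.59, 2.59], [-0.33, 1.99], [-1.39, 1.29], [0.1, 2.45], [-1.04, 4.18], [0.21, 1.99], [-2.66, 2.66]. Speed limits (rad/s): [2.57, 2.57, 3.14, 3.14, 3.14, 3.14, 3.14].

INTERFACE

Orientations are given as a 3x3 rotation matrix whose columns are the frame's x, y, z axes.
In Python, from bench import * gives the robot as it stands. The module is installed in compiled form; this text tells all that it offers.
- The arm moves only by the tool send_rows, never from a script. Its argument "rows" is a list of rows, each an object of numbers: "tx", "ty", "tz": the shift along the tool's x, y, z in mm; "wx", "wy", "wz": the turn, a rotation vector about the tool's x, y, z in rad; "grip": the opening, from -1 (shut) to 1 (fully open), so that 0 is half open. In form: [{"tx": .., "ty": .., "tz": .., "wx": .., "wy": .., "wz": .., "grip": ..}, ...]. A call has 1 to 12 rows; each row is the pose to reach, as a shift and turn from the pose measured when the call began, along the tool's axes at that moment; what a row does not reach only later rows make up. A row lasts 1/12 s, in which the tool goes at most 41.7 mm and 7.16 degrees, less where a joint would pass 70% of its speed; a pose out of reach is approached as far as the arm can. A call with a gripper value outside its range is refused whole. The fingers move at their own pace and stop on an object; the grip force is fixed at half the most. Time passes only in rows, so rows that repeat a pose let the fingers close. It gives the time, the measured TCP pose, the force and the opening at its end, in the units of the state.
- read_state(): the state, without advancing time (a new reading comes with each control period).
- get_image(name): name is "scene" or "top" or "wrist"; returns a dict with "frame" (400x640x3 uint8, red, green, blue), "mtx" (3x3 intrinsics, pixels), "origin" and "rotation" of the camera in the world; the wrist camera has in their place "T_tool_cam" (4x4, takes a point from camera to tool coordinates, whose origin is the TCP and whose axes are the tool frame's). Camera axes: x right, y up, looking along -z (the intrinsics and any distortion apply to the point x, -y, -z); pixel columns grow to the right and rows downward; lengths in m; the calibration is good to about 2 mm. A picture is of the moment at which its call begins: read the wrist's pose just before it. There is no depth.
- finish_job(): hands the job in, once; it reports no verdict.
Trained networks look in a picture, given as the dict that the camera call returned (one of the last four; its "shot" number tells which), for a name from the list of things; names that differ only in an ending like _2 or _b are one class to them, and where a whole thing is asked for, a point or a joint stands for the part that bears it (a point fixed in the world has none). Each returns a list of dicts, best first, with "score" (0 to 1); they miss things now and then, are a little off and sometimes report something else, mostly with a low value. They report only what shows in the picture. A call takes as long as a camera call. They do not tell look-alikes from the thing itself.
- recognise(thing, picture): "point" ([x, y, z] in m, in the coordinates of the camera as it stood for that picture, good to about 4 mm: the middle of the surface that is visible of it).
The state is a dict: "t": time; "qpos": joint angles; "qd": joint speeds; "tau": joint torques, N m; "tool_pos": TCP position; "tcp_rot": TCP orientation; "ft_force": force on the tool from outside, world axes, zero at the start; "moment": the same for the moment, N m; "opening": opening from 0.0 (shut) to 1.0 (fully open).
Only numpy, scipy, OpenCV 4.12 (cv2) and the standard library are available. Lean on these libraries where they do the work, as an engineer would, in place of code of your own. Each camera call takes 0.05 s, during which the arm holds its last target. There are 200 camera calls.

## Working session

There is one attempt and no reset: what is moved stays moved. The work goes in short steps, Python scripts to look and compute and a tool call to move; the robot and the scene stay as the last step left them, time stands still between calls to the robot, and variables do not carry over. Pictures are saved under pics/ and viewed, about 12 in all and at most 16, crops included, and the job is handed in when it is done.

Besides the shell and the picture viewer there is one more tool, called as name(argument=value, ...) on one line, values as JSON. send_rows: Moves the arm, as the interface text tells. Its arguments: {"type":"object","properties":{"rows":{"type":"array","items":{"type":"object","properties":{"tx":{"type":"number"},"ty":{"type":"number"},"tz":{"type":"number"},"wx":{"type":"number"},"wy":{"type":"number"},"wz":{"type":"number"},"grip":{"type":"number"}}}}},"required":["rows"]}

```bash
mkdir -p pics; cat > h.py <<'E'
from bench import *
import numpy as np, cv2
def save(d,n): cv2.imwrite('pics/'+n,cv2.cvtColor(d['frame'],cv2.COLOR_RGB2BGR))
def campose(d,s=None):
    if 'origin' in d: return np.array(d['rotation']),np.array(d['origin'])
    T=np.array(d['T_tool_cam']);R=np.array(s['tcp_rot']);p=np.array(s['tool_pos'])
    return R@T[:3,:3],R@T[:3,3]+p
def w(d,p,s=None):
    R,o=campose(d,s);return R@np.array(p)+o
def pix(d,P,s=None):
    R,o=campose(d,s);c=R.T@(np.array(P)-o);m=np.array(d['mtx']);q=m@np.array([c[0],-c[1],-c[2]]);return q[:2]/q[2]
def ray(d,uv,z,s=None):
    R,o=campose(d,s);c=np.linalg.inv(np.array(d['mtx']))@np.array([uv[0],uv[1],1.]);v=R@np.array([c[0],-c[1],-c[2]]);return o+v*(z-o[2])/v[2]
E
python3 - <<'E'
from h import *
s=read_state();print(s['t'],s['tool_pos'],np.round(s['tcp_rot'],3).tolist(),s['opening'])
for n in('top','scene'):
    d=get_image(n);save(d,n+'0.png');print(n,[k for k in d if k not in('frame',)],np.round(d['origin'],3))
    for t in'pliers glitter_pot dropper_bottle mixing_cup resin_bottle earring_tray casting_tray paper_cup scissors packed_box'.split():
        for r in recognise(t,d)[:4]:
            p=w(d,r['point']);print(t,round(r['score'],2),np.round(p,3),np.round(pix(d,p)))
E
```

```text
0.0 [0.21905632 0.63785859 0.23547748] [[-0.001, 0.325, 0.946], [-0.002, 0.946, -0.325], [-1.0, -0.002, 0.0]] 1.0001662277364618
top ['mtx', 'origin', 'rotation', 'shot'] [ 0.457 -0.007  1.142]
pliers 0.62 [0.326 0.222 0.006] [238. 295.]
pliers 0.52 [0.465 0.153 0.009] [262. 246.]
glitter_pot 0.67 [0.365 0.397 0.05 ] [171. 283.]
glitter_pot 0.48 [0.455 0.38  0.045] [178. 250.]
dropper_bottle 0.58 [0.42  0.011 0.059] [312. 262.]
mixing_cup 0.54 [ 0.475 -0.425  0.028] [468. 241.]
resin_bottle 0.67 [ 0.432 -0.177  0.065] [382. 257.]
resin_bottle 0.53 [0.453 0.379 0.047] [179. 250.]
earring_tray 0.98 [ 0.609 -0.134  0.004] [362. 195.]
casting_tray 0.97 [0.611 0.147 0.005] [265. 195.]
casting_tray 0.39 [0.467 0.156 0.009] [261. 245.]
paper_cup 0.67 [0.653 0.42  0.059] [165. 178.]
paper_cup 0.26 [ 0.432 -0.18   0.064] [383. 257.]
scissors 0.73 [ 0.627 -0.416  0.009] [460. 188.]
packed_box 0.78 [0.806 0.019 0.05 ] [309. 125.]
scene ['mtx', 'origin', 'rotation', 'shot'] [1.461 0.41  0.641]
pliers 0.71 [0.335 0.217 0.005] [427. 188.]
pliers 0.46 [0.475 0.155 0.009] [394. 205.]
glitter_pot 0.7 [0.384 0.402 0.039] [491. 198.]
glitter_pot 0.58 [0.471 0.383 0.037] [480. 213.]
dropper_bottle 0.67 [0.429 0.014 0.042] [354. 179.]
mixing_cup 0.64 [ 0.485 -0.401  0.035] [231. 165.]
resin_bottle 0.77 [ 0.448 -0.172  0.046] [297. 170.]
earring_tray 0.66 [ 0.609 -0.127  0.005] [285. 209.]
casting_tray 0.61 [0.604 0.151 0.01 ] [378. 229.]
casting_tray 0.45 [0.471 0.383 0.035] [479. 214.]
paper_cup 0.71 [0.668 0.407 0.072] [482. 248.]
scissors 0.55 [ 0.632 -0.406  0.007] [203. 193.]
packed_box 0.85 [0.839 0.027 0.045] [293. 259.]
```

View pics/top0.png

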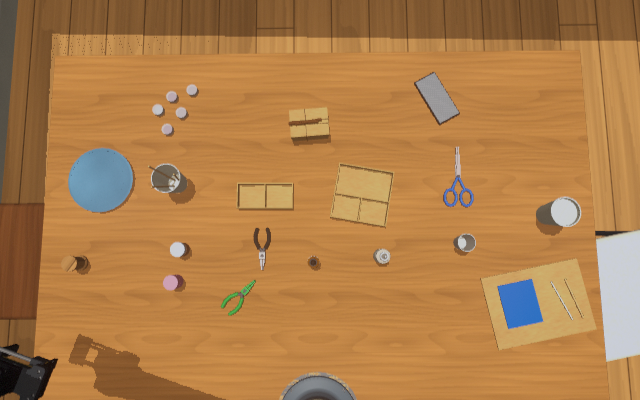

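View pics/scene0.png

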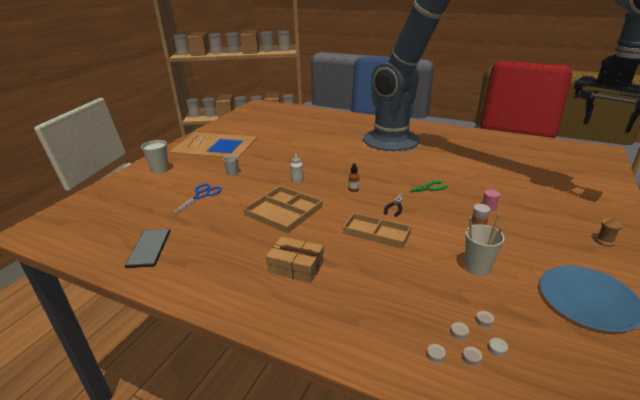

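Candidates in the top view:
- **Pliers:** black pair at (262,246), green pair at (238,297). I choose the black.
- **Pot:** copper at (178,250), pink at (172,283). I choose the copper.
- **Cup:** small cup at (465,243), big cups at (565,212) and (166,178). I choose the small one.
- **Bottles:** dropper at (313,262) and resin at (383,257) are unique. The spool at (73,264) isn't a bottle.

One close crop will check this.

```bash
python3 - <<'E'
from h import *
f=cv2.imread('pics/top0.png')
c=cv2.resize(f[155:275,228:400],None,fx=4.6,fy=4.6,interpolation=cv2.INTER_CUBIC);cv2.imwrite('pics/crop1.png',c)
d=get_image('wrist');print(np.round(d['T_tool_cam'],3).tolist(),np.round(d['mtx'],1).tolist())
d=get_image('top');print(np.round(d['mtx'],1).tolist(),np.round(d['rotation'],4).tolist(),d['origin'])
E
```

```text
[[-0.0, 0.255, -0.967, -0.148], [1.0, 0.002, 0.0, -0.0], [0.002, -0.967, -0.255, -0.069], [0.0, 0.0, 0.0, 1.0]] [[297.2, 0.0, 315.7], [0.0, 297.2, 196.8], [0.0, 0.0, 1.0]]
[[395.4, 0.0, 314.5], [0.0, 395.4, 203.2], [0.0, 0.0, 1.0]] [[-0.0056, 0.9936, -0.1127], [-0.9999, -0.0066, -0.009], [-0.0097, 0.1127, 0.9936]] [ 0.45690468 -0.00676472  1.1424    ]
```

View pics/crop1.png

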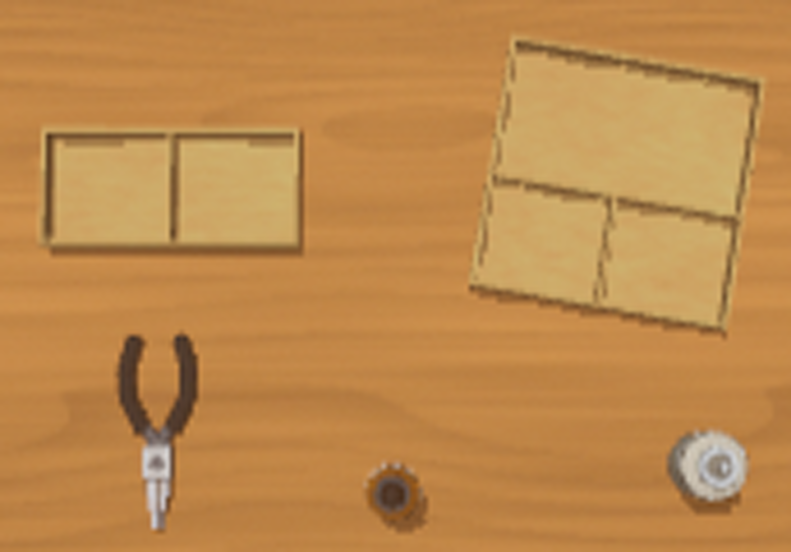

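Crop shows the black-handled pliers at crop (157,461) with jaws toward the robot, the amber dropper at (393,492), the white nozzle bottle at (712,465), and both trays, earring long bay on the far side.

```bash
python3 - <<'E'
from h import *
d=get_image('top')
def r(uv,z): return ray(d,(uv[0]/4.6+228-.4,uv[1]/4.6+155-.4),z)
def tray(c):
    P=np.array([r(q,.022)[:2] for q in c]);return P.mean(0),P
for n,c in(('cast',[(42,129),(300,129),(302,248),(45,246)]),('ear',[(514,38),(764,82),(724,332),(470,289)])):
    m,P=tray(c);e=(P[0]-P[1])+(P[3]-P[2]);yaw=np.degrees(np.arctan2(-e[0],e[1]))
    f=(P[0]-P[3])+(P[1]-P[2]);print(n,m.round(4),yaw,np.degrees(np.arctan2(f[1],f[0])),np.linalg.norm(P-np.roll(P,1,0),axis=1).round(3))
print('pliers',r((157,461),.011),r((158,530),.006),r((134,338),.008),r((182,338),.008))
E
```

```text
cast [0.6075 0.1447] -0.6147725267655231 1.6911176459565518 [0.074 0.161 0.075 0.16 ]
ear [ 0.6078 -0.1323] -10.307027958039685 -10.496589086086228 [0.16  0.158 0.158 0.158]
pliers [0.43879352 0.15414909 0.011     ] [0.39643201 0.15384012 0.006     ] [0.51496087 0.1696725  0.008     ] [0.51477975 0.13967904 0.008     ]
```

send_rows(rows=[{"tx": 20, "ty": -193, "tz": 183, "wx": -0.166, "grip": 1}, {"tx": 20, "ty": -193, "tz": 183, "wx": -0.166, "grip": 1}, {"tx": 20, "ty": -193, "tz": 183, "wx": -0.166, "grip": 1}, {"tx": 20, "ty": -193, "tz": 183, "wx": -0.166, "grip": 1}, {"tx": 20, "ty": -193, "tz": 183, "wx": -0.166, "grip": 1}, {"tx": 20, "ty": -193, "tz": 183, "wx": -0.166, "grip": 1}, {"tx": 75, "ty": -386, "tz": 365, "wx": -0.332, "grip": 1}, {"tx": 75, "ty": -386, "tz": 365, "wx": -0.332, "grip": 1}, {"tx": 75, "ty": -386, "tz": 365, "wx": -0.332, "grip": 1}, {"tx": 75, "ty": -386, "tz": 365, "wx": -0.332, "grip": 1}, {"tx": 75, "ty": -386, "tz": 365, "wx": -0.332, "grip": 1}, {"tx": 75, "ty": -386, "tz": 365, "wx": -0.332, "grip": 1}])

```text
schema error: expected keys tx, ty, tz, wx, wy, wz, grip
```

send_rows(rows=[{"tx": 75, "ty": -386, "tz": 365, "wx": -0.332, "wy": 0, "wz": 0, "grip": 1}, {"tx": 75, "ty": -386, "tz": 365, "wx": -0.332, "wy": 0, "wz": 0, "grip": 1}, {"tx": 75, "ty": -386, "tz": 365, "wx": -0.332, "wy": 0, "wz": 0, "grip": 1}, {"tx": 75, "ty": -386, "tz": 365, "wx": -0.332, "wy": 0, "wz": 0, "grip": 1}, {"tx": 75, "ty": -386, "tz": 365, "wx": -0.332, "wy": 0, "wz": 0, "grip": 1}, {"tx": 75, "ty": -386, "tz": 365, "wx": -0.332, "wy": 0, "wz": 0, "grip": 1}, {"tx": 75, "ty": -386, "tz": 365, "wx": -0.332, "wy": 0, "wz": 0, "grip": 1}, {"tx": 75, "ty": -386, "tz": 365, "wx": -0.332, "wy": 0, "wz": 0, "grip": 1}, {"tx": 75, "ty": -386, "tz": 365, "wx": -0.332, "wy": 0, "wz": 0, "grip": 1}, {"tx": 75, "ty": -386, "tz": 365, "wx": -0.332, "wy": 0, "wz": 0, "grip": 1}, {"tx": 75, "ty": -386, "tz": 365, "wx": -0.332, "wy": 0, "wz": 0, "grip": 1}, {"tx": 75, "ty": -386, "tz": 365, "wx": -0.332, "wy": 0, "wz": 0, "grip": 1}])

```text
t: 2.25
tool_pos: [0.4247, 0.186, 0.1669]
tcp_rot: [[0.001, -0.001, 1.0], [0.001, 1.0, 0.001], [-1.0, 0.001, 0.001]]
ft_force: [1.2, 0.0, 0.6]
opening: 1.002
```

send_rows(rows=[{"tx": 7, "ty": -32, "tz": 14, "wx": 0, "wy": 0, "wz": 0, "grip": 0.2}, {"tx": 7, "ty": -32, "tz": 14, "wx": 0, "wy": 0, "wz": 0, "grip": 0.2}, {"tx": 7, "ty": -32, "tz": 14, "wx": 0, "wy": 0, "wz": 0, "grip": 0.2}, {"tx": 7, "ty": -32, "tz": 14, "wx": 0, "wy": 0, "wz": 0, "grip": 0.2}])

```text
t: 2.58
tool_pos: [0.4387, 0.1546, 0.16]
tcp_rot: [[0.001, -0.002, 1.0], [0.001, 1.0, 0.002], [-1.0, 0.001, 0.001]]
ft_force: [0.2, 0.9, -0.3]
opening: 0.78
```

```bash
cat >> h.py <<'E'
def wrist(n,things=()):
    s=read_state();d=get_image('wrist');save(d,n)
    for t in things:
        for r in recognise(t,d)[:2]:
            p=w(d,r['point'],s);print(t,round(r['score'],2),p.round(4),pix(d,p,s).round())
    print(s['t'],np.round(s['tool_pos'],4),pix(d,s['tool_pos'],s).round());return s,d
E
python3 - <<'E'
from h import *
s,d=wrist('w1.png',['pliers'])
E
```

```text
pliers 0.92 [0.3156 0.221  0.0072] [387.  58.]
pliers 0.67 [0.464  0.156  0.0107] [317. 212.]
2.5833 [0.4387 0.1546 0.16  ] [317. 251.]
```

View pics/w1.png

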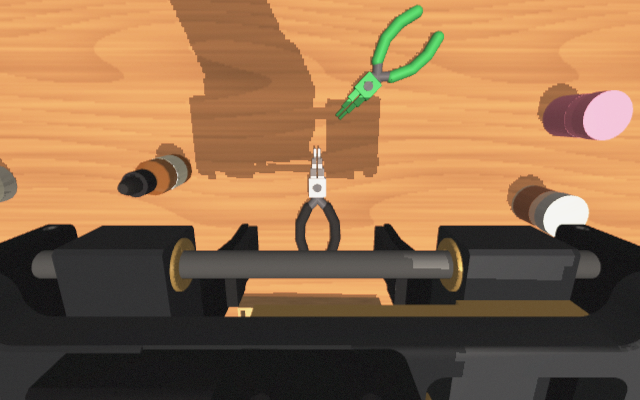

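Wrist view: black pliers' block at (317,188), tip (316,148); the green pair is behind at (370,85), copper pot at (560,213), pink pot at (600,115).

```bash
python3 - <<'E'
from h import *
s=read_state();d=get_image('wrist')
for q,z in(((317,188),.011),((316.5,148),.006),((300,228),.009),((337,228),.009)):print(ray(d,q,z,s).round(4))
E
```

```text
[0.4384 0.1567 0.011 ]
[0.3982 0.1561 0.006 ]
[0.4828 0.1387 0.009 ]
[0.4827 0.1783 0.009 ]
```

send_rows(rows=[{"tx": 40, "ty": 2, "tz": 0, "wx": 0, "wy": 0, "wz": 0, "grip": 0.2}, {"tx": 80, "ty": 2, "tz": 0, "wx": 0, "wy": 0, "wz": 0, "grip": 0.2}, {"tx": 115, "ty": 2, "tz": 0, "wx": 0, "wy": 0, "wz": 0, "grip": 0.2}, {"tx": 135, "ty": 2, "tz": 0, "wx": 0, "wy": 0, "wz": 0, "grip": 0.2}, {"tx": 142, "ty": 2, "tz": 0, "wx": 0, "wy": 0, "wz": 0, "grip": 0.2}, {"tx": 142, "ty": 2, "tz": 0, "wx": 0, "wy": 0, "wz": 0, "grip": 0.2}, {"tx": 142, "ty": 2, "tz": 0, "wx": 0, "wy": 0, "wz": 0, "grip": -1}, {"tx": 142, "ty": 2, "tz": 0, "wx": 0, "wy": 0, "wz": 0, "grip": -1}, {"tx": 142, "ty": 2, "tz": 0, "wx": 0, "wy": 0, "wz": 0, "grip": -1}, {"tx": 142, "ty": 2, "tz": 0, "wx": 0, "wy": 0, "wz": 0, "grip": -1}, {"tx": 142, "ty": 2, "tz": 0, "wx": 0, "wy": 0, "wz": 0, "grip": -1}, {"tx": 142, "ty": 2, "tz": 0, "wx": 0, "wy": 0, "wz": 0, "grip": -1}])

```text
t: 3.73
tool_pos: [0.4389, 0.1579, 0.0187]
tcp_rot: [[0.002, -0.005, 1.0], [0.002, 1.0, 0.005], [-1.0, 0.002, 0.002]]
ft_force: [-0.3, -0.4, 0.5]
opening: 0.231
```

send_rows(rows=[{"tx": -2, "ty": 0, "tz": 0, "wx": 0, "wy": 0, "wz": 0, "grip": -1}, {"tx": -20, "ty": 0, "tz": 0, "wx": 0, "wy": 0, "wz": 0, "grip": -1}, {"tx": -50, "ty": 0, "tz": 0, "wx": 0, "wy": 0, "wz": 0, "grip": -1}, {"tx": -80, "ty": 0, "tz": 0, "wx": 0, "wy": 0, "wz": 0, "grip": -1}, {"tx": -110, "ty": -10, "tz": 7, "wx": 0.1, "wy": 0, "wz": 0, "grip": -1}, {"tx": -120, "ty": -35, "tz": 26, "wx": 0.21, "wy": 0, "wz": 0, "grip": -1}, {"tx": -120, "ty": -60, "tz": 45, "wx": 0.33, "wy": 0, "wz": 0, "grip": -1}, {"tx": -120, "ty": -85, "tz": 63, "wx": 0.45, "wy": 0, "wz": 0, "grip": -1}, {"tx": -120, "ty": -110, "tz": 82, "wx": 0.57, "wy": 0, "wz": 0, "grip": -1}, {"tx": -120, "ty": -135, "tz": 100, "wx": 0.69, "wy": 0, "wz": 0, "grip": -1}, {"tx": -120, "ty": -160, "tz": 119, "wx": 0.81, "wy": 0, "wz": 0, "grip": -1}, {"tx": -120, "ty": -185, "tz": 138, "wx": 0.93, "wy": 0, "wz": 0, "grip": -1}])

```text
t: 4.73
tool_pos: [0.5778, -0.0279, 0.1388]
tcp_rot: [[0.002, 0.802, 0.597], [0.002, 0.597, -0.802], [-1.0, 0.003, -0.001]]
ft_force: [0.7, -0.5, -0.8]
opening: 0.203
```

```bash
cat >> h.py <<'E'
def go(x,y,z,ang):
    "shift in tool axes (mm) and wx for TCP target with tool y at ang deg, tool down"
    s=read_state();R=np.array(s['tcp_rot']);p=np.array(s['tool_pos'])
    t=R.T@(np.array([x,y,z])-p)*1000;a=np.radians(ang)
    Y=np.array([np.cos(a),np.sin(a),0]);X=np.array([0,0,-1.]);G=np.c_[X,Y,np.cross(X,Y)]
    print('t',round(s['t'],2),'shift',t.round(1),'rotvec',cv2.Rodrigues(R.T@G)[0].ravel().round(3),'open',round(s['opening'],3),'q7',round(s['qpos'][6],2),'F',np.round(s['ft_force'],1))
E
python3 -c "
from h import *
go(.6453,-.1189,.12,-10.4)"
```

```text
t 4.73 shift [ 18.7  -0.2 113.3] rotvec [ 0.821 -0.002 -0.003] open 0.203 q7 0.8 F [ 0.7 -0.5 -0.8]
```

send_rows(rows=[{"tx": 0, "ty": 0, "tz": 25, "wx": 0.12, "wy": 0, "wz": 0, "grip": -1}, {"tx": 0, "ty": 0, "tz": 50, "wx": 0.24, "wy": 0, "wz": 0, "grip": -1}, {"tx": 0, "ty": 0, "tz": 75, "wx": 0.36, "wy": 0, "wz": 0, "grip": -1}, {"tx": 5, "ty": 0, "tz": 95, "wx": 0.48, "wy": 0, "wz": 0, "grip": -1}, {"tx": 10, "ty": 0, "tz": 107, "wx": 0.6, "wy": 0, "wz": 0, "grip": -1}, {"tx": 15, "ty": 0, "tz": 113, "wx": 0.72, "wy": 0, "wz": 0, "grip": -1}, {"tx": 19, "ty": 0, "tz": 113, "wx": 0.82, "wy": 0, "wz": 0, "grip": -1}, {"tx": 19, "ty": 0, "tz": 113, "wx": 0.821, "wy": 0, "wz": 0, "grip": -1}, {"tx": 19, "ty": 0, "tz": 113, "wx": 0.821, "wy": 0, "wz": 0, "grip": -1}])

```text
t: 5.48
tool_pos: [0.6448, -0.1181, 0.1192]
tcp_rot: [[0.001, 0.984, -0.178], [0.002, -0.178, -0.984], [-1.0, 0.0, -0.003]]
ft_force: [-0.0, -0.3, -0.5]
opening: 0.202
```

```bash
python3 -c "
from h import *
go(.6453,-.1189,.022,-10.4)
wrist('w2.png')"
```

```text
t 5.48 shift [97.2  0.6  1. ] rotvec [ 0.003 -0.003 -0.   ] open 0.202 q7 0.27 F [-0.  -0.3 -0.5]
5.4833 [ 0.6448 -0.1181  0.1192] [315. 251.]
```

View pics/w2.png

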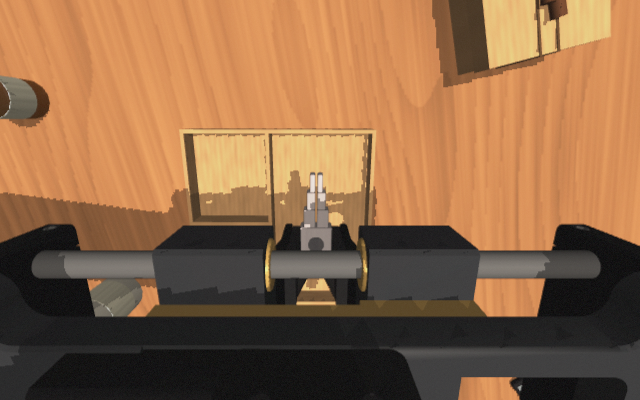

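Pliers are held straight and pointing toward tray +y, with jaws between the divider (271) and the right wall (372). Tray far corners at (181,130) and (376,130).

```bash
python3 - <<'E'
from h import *
s=read_state();d=get_image('wrist')
a=ray(d,(181,130),.022,s);b=ray(d,(376,130),.022,s);print(a,b,np.linalg.norm(a-b),np.degrees(np.arctan2(*(b-a)[1::-1])))
t=np.radians(-10.4);R=np.array([[np.cos(t),-np.sin(t)],[np.sin(t),np.cos(t)]]);print('centre',(a+b)[:2]/2-R@[0,.0805])
E
```

```text
[ 0.54932382 -0.03912214  0.022     ] [ 0.70418094 -0.06732204  0.022     ] 0.15740382033111294 -10.320622826523422
centre [ 0.61222059 -0.13239959]
```

send_rows(rows=[{"tx": 30, "ty": 2.5, "tz": 1, "wx": 0, "wy": 0, "wz": 0, "grip": -1}, {"tx": 60, "ty": 2.5, "tz": 1, "wx": 0, "wy": 0, "wz": 0, "grip": -1}, {"tx": 80, "ty": 2.5, "tz": 1, "wx": 0, "wy": 0, "wz": 0, "grip": -1}, {"tx": 90, "ty": 2.5, "tz": 1, "wx": 0, "wy": 0, "wz": 0, "grip": -1}, {"tx": 95, "ty": 2.5, "tz": 1, "wx": 0, "wy": 0, "wz": 0, "grip": -1}, {"tx": 97, "ty": 2.5, "tz": 1, "wx": 0, "wy": 0, "wz": 0, "grip": -1}, {"tx": 98, "ty": 2.5, "tz": 1, "wx": 0, "wy": 0, "wz": 0, "grip": -1}, {"tx": 98, "ty": 2.5, "tz": 1, "wx": 0, "wy": 0, "wz": 0, "grip": -1}, {"tx": 98, "ty": 2.5, "tz": 1, "wx": 0, "wy": 0, "wz": 0, "grip": -1}])

```text
t: 6.33
tool_pos: [0.6486, -0.1194, 0.0232]
tcp_rot: [[0.004, 0.984, -0.178], [0.003, -0.178, -0.984], [-1.0, 0.004, -0.003]]
ft_force: [-0.4, 0.8, 0.1]
opening: 0.201
```

send_rows(rows=[{"tx": 1.5, "ty": 0, "tz": 0, "wx": 0, "wy": 0, "wz": 0, "grip": -1}, {"tx": 2.5, "ty": 0, "tz": 0, "wx": 0, "wy": 0, "wz": 0, "grip": -1}, {"tx": 2.5, "ty": 0, "tz": 0, "wx": 0, "wy": 0, "wz": 0, "grip": -1}])

```text
t: 6.58
tool_pos: [0.6494, -0.1195, 0.022]
tcp_rot: [[0.006, 0.984, -0.178], [0.003, -0.178, -0.984], [-1.0, 0.006, -0.004]]
ft_force: [-1.3, -0.2, 5.0]
opening: 0.202
```

send_rows(rows=[{"tx": 1, "ty": 0, "tz": 0, "wx": 0, "wy": 0, "wz": 0, "grip": -0.2}, {"tx": 0, "ty": 0, "tz": 0, "wx": 0, "wy": 0, "wz": 0, "grip": -0.2}, {"tx": 0, "ty": 0, "tz": 0, "wx": 0, "wy": 0, "wz": 0, "grip": -0.2}, {"tx": 0, "ty": 0, "tz": 0, "wx": 0, "wy": 0, "wz": 0, "grip": -0.2}, {"tx": -20, "ty": 0, "tz": 0, "wx": 0, "wy": 0, "wz": 0, "grip": -0.2}, {"tx": -50, "ty": 0, "tz": 0, "wx": 0, "wy": 0, "wz": 0, "grip": 0.5}, {"tx": -90, "ty": 0, "tz": 0, "wx": 0, "wy": 0, "wz": 0, "grip": 0.5}, {"tx": -130, "ty": 0, "tz": 0, "wx": 0, "wy": 0, "wz": 0, "grip": 0.5}, {"tx": -150, "ty": 0, "tz": 0, "wx": 0, "wy": 0, "wz": 0, "grip": 0.5}])

```text
t: 7.33
tool_pos: [0.6504, -0.121, 0.1769]
tcp_rot: [[0.013, 0.984, -0.178], [0.001, -0.178, -0.984], [-1.0, 0.012, -0.004]]
ft_force: [1.1, -1.0, -0.6]
opening: 0.618
```

```bash
python3 -c "
from h import *
go(.43,.01,.18,0)"
```

```text
t 7.33 shift [  -5.8 -240.1  -89.6] rotvec [-0.179 -0.002 -0.013] open 0.618 q7 0.24 F [ 1.1 -1.  -0.6]
```

send_rows(rows=[{"tx": -6, "ty": -37, "tz": -14, "wx": -0.09, "wy": 0, "wz": -0.013, "grip": 0.5}, {"tx": -6, "ty": -74, "tz": -28, "wx": -0.179, "wy": 0, "wz": -0.013, "grip": 0.5}, {"tx": -6, "ty": -111, "tz": -42, "wx": -0.179, "wy": 0, "wz": -0.013, "grip": 0.5}, {"tx": -6, "ty": -148, "tz": -56, "wx": -0.179, "wy": 0, "wz": -0.013, "grip": 0.5}, {"tx": -6, "ty": -185, "tz": -70, "wx": -0.179, "wy": 0, "wz": -0.013, "grip": 0.5}, {"tx": -6, "ty": -220, "tz": -83, "wx": -0.179, "wy": 0, "wz": -0.013, "grip": 0.5}, {"tx": -6, "ty": -240, "tz": -90, "wx": -0.179, "wy": 0, "wz": -0.013, "grip": 0.5}, {"tx": -6, "ty": -240, "tz": -90, "wx": -0.179, "wy": 0, "wz": -0.013, "grip": 0.5}, {"tx": -6, "ty": -240, "tz": -90, "wx": -0.179, "wy": 0, "wz": -0.013, "grip": 0.5}])

```text
t: 8.08
tool_pos: [0.4297, 0.011, 0.1805]
tcp_rot: [[0.001, 1.0, 0.002], [0.004, 0.002, -1.0], [-1.0, 0.001, -0.004]]
ft_force: [0.0, 0.1, 1.0]
opening: 0.749
```

```bash
python3 -c "
from h import *
go(.43,.01,.15,0)
s,d=wrist('w3.png',['dropper_bottle'])
t=get_image('top');save(t,'top1.png')
for r in recognise('pliers',t)[:3]:print(w(t,r['point']))
a=d['frame'];b=t['frame'][150:260,220:400];b=cv2.resize(b,(540,330),interpolation=cv2.INTER_CUBIC)
a=cv2.resize(a,(400,250));im=np.zeros((590,540,3),np.uint8);im[:330]=b;im[340:,:400]=a;cv2.imwrite('pics/m3.png',im[:,:,::-1])"
```

```text
t 8.08 shift [30.5  0.3  1.1] rotvec [ 0.002 -0.004 -0.001] open 0.749 q7 0.0 F [0.  0.1 1. ]
dropper_bottle 0.65 [0.4223 0.0205 0.0584] [307. 185.]
8.0833 [0.4297 0.011  0.1805] [315. 251.]
[0.32310581 0.22145723 0.01050627]
[ 0.64723008 -0.14666638  0.01063671]
```

View pics/m3.png

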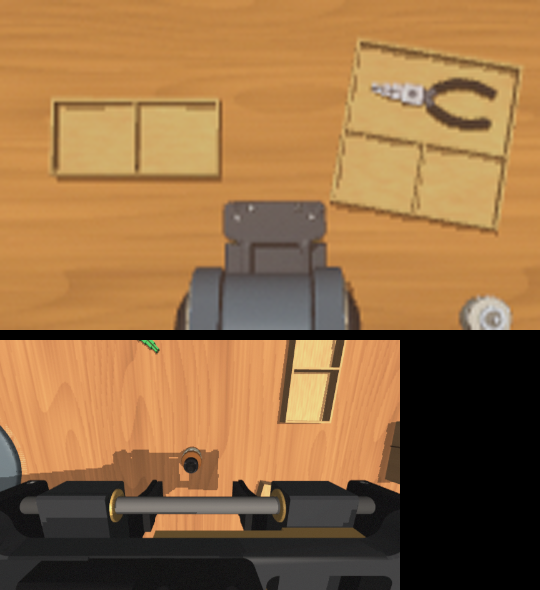

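Pliers lie flat in the long bay, parallel to it (top view (372,88)–(493,110) in the mosaic). Dropper's black cap at wrist px (306,198).

```bash
python3 - <<'E'
from h import *
s=read_state();d=get_image('wrist');g=d['frame'][160:240,270:345].astype(int)
m=(g.max(2)<45).astype(np.uint8);n,_,st,c=cv2.connectedComponentsWithStats(m)
for i in range(1,n):
    if st[i,4]>30: print(st[i],c[i]+[270,160],ray(d,c[i]+[270,160],.085,s))
t=get_image('top');print(ray(t,(393/4.6+227.6,492/4.6+154.6),.085))
E
```

```text
[ 23  26  22  25 401] [303.51122195 197.92518703] [0.42139215 0.0138156  0.085     ]
[0.42155183 0.00746689 0.085     ]
```

send_rows(rows=[{"tx": 20, "ty": -8, "tz": 1, "wx": 0, "wy": -0.004, "wz": 0, "grip": 0.5}, {"tx": 50, "ty": -8, "tz": 1, "wx": 0, "wy": -0.004, "wz": 0, "grip": 0.5}, {"tx": 85, "ty": -8, "tz": 1, "wx": 0, "wy": -0.004, "wz": 0, "grip": 0.5}, {"tx": 115, "ty": -8, "tz": 1, "wx": 0, "wy": -0.004, "wz": 0, "grip": 0.5}, {"tx": 132, "ty": -8, "tz": 1, "wx": 0, "wy": -0.004, "wz": 0, "grip": 0.5}, {"tx": 140, "ty": -8, "tz": 1, "wx": 0, "wy": -0.004, "wz": 0, "grip": 0.5}, {"tx": 140, "ty": -8, "tz": 1, "wx": 0, "wy": -0.004, "wz": 0, "grip": 0.5}, {"tx": 140, "ty": -8, "tz": 1, "wx": 0, "wy": -0.004, "wz": 0, "grip": 0.5}])

```text
t: 9.05
tool_pos: [0.4237, 0.0085, 0.0404]
tcp_rot: [[0.0, 1.0, -0.003], [-0.003, -0.003, -1.0], [-1.0, 0.0, 0.003]]
ft_force: [-0.2, -0.3, 0.2]
opening: 0.749
```

send_rows(rows=[{"tx": 0, "ty": -2, "tz": 0, "wx": 0, "wy": 0, "wz": 0, "grip": -1}, {"tx": 0, "ty": -2, "tz": 0, "wx": 0, "wy": 0, "wz": 0, "grip": -1}, {"tx": 0, "ty": -2, "tz": 0, "wx": 0, "wy": 0, "wz": 0, "grip": -1}, {"tx": 0, "ty": -2, "tz": 0, "wx": 0, "wy": 0, "wz": 0, "grip": -1}, {"tx": 0, "ty": -2, "tz": 0, "wx": 0, "wy": 0, "wz": 0, "grip": -1}, {"tx": 0, "ty": -2, "tz": 0, "wx": 0, "wy": 0, "wz": 0, "grip": -1}, {"tx": 0, "ty": -2, "tz": 0, "wx": 0, "wy": 0, "wz": 0, "grip": -1}])

```text
t: 9.63
tool_pos: [0.4217, 0.0086, 0.0406]
tcp_rot: [[0.0, 1.0, -0.002], [-0.002, -0.002, -1.0], [-1.0, 0.0, 0.002]]
ft_force: [-0.7, 0.1, 3.8]
opening: 0.358
```

```bash
python3 - <<'E'
from h import *
t=np.radians(-10.4);R=np.array([[np.cos(t),-np.sin(t)],[np.sin(t),np.cos(t)]]);c=np.array([.610,-.132])
for b in((-.0435,.0395),(-.0435,-.0395)):print((c+R@b).round(4))
p=c+R@[-.0435,.0395]
go(.4237,.0085,.16,0);go(*p,.16,-10.4)
E
```

```text
[ 0.5743 -0.0853]
[ 0.5601 -0.163 ]
t 9.63 shift [-119.4    2.1    0.4] rotvec [-0.002  0.002 -0.   ] open 0.358 q7 0.24 F [-0.7  0.1  3.8]
t 9.63 shift [-119.1  152.9   93.8] rotvec [ 0.179  0.002 -0.001] open 0.358 q7 0.24 F [-0.7  0.1  3.8]
```

send_rows(rows=[{"tx": -2, "ty": 2, "tz": 0, "wx": 0, "wy": 0, "wz": 0, "grip": -1}, {"tx": -15, "ty": 2, "tz": 0, "wx": 0, "wy": 0, "wz": 0, "grip": -1}, {"tx": -35, "ty": 2, "tz": 0, "wx": 0, "wy": 0, "wz": 0, "grip": -1}, {"tx": -60, "ty": 15, "tz": 8, "wx": 0.03, "wy": 0, "wz": 0, "grip": -1}, {"tx": -70, "ty": 40, "tz": 25, "wx": 0.06, "wy": 0, "wz": 0, "grip": -1}, {"tx": -70, "ty": 70, "tz": 43, "wx": 0.1, "wy": 0, "wz": 0, "grip": -1}, {"tx": -70, "ty": 100, "tz": 61, "wx": 0.14, "wy": 0, "wz": 0, "grip": -1}, {"tx": -70, "ty": 130, "tz": 80, "wx": 0.179, "wy": 0, "wz": 0, "grip": -1}, {"tx": -70, "ty": 148, "tz": 91, "wx": 0.179, "wy": 0, "wz": 0, "grip": -1}, {"tx": -70, "ty": 153, "tz": 94, "wx": 0.179, "wy": 0, "wz": 0, "grip": -1}, {"tx": -70, "ty": 153, "tz": 94, "wx": 0.179, "wy": 0, "wz": 0, "grip": -1}, {"tx": -70, "ty": 153, "tz": 94, "wx": 0.179, "wy": 0, "wz": 0, "grip": -1}])

```text
t: 10.63
tool_pos: [0.5732, -0.085, 0.1103]
tcp_rot: [[-0.002, 0.984, -0.18], [-0.002, -0.18, -0.984], [-1.0, -0.002, 0.002]]
ft_force: [0.7, 0.1, -0.4]
opening: 0.356
```

```bash
python3 -c "
from h import *
go(.5743,-.0853,.0436,-10.4)
wrist('w4.png')"
```

```text
t 10.63 shift [66.7  1.3 -0.1] rotvec [0.    0.002 0.002] open 0.356 q7 0.22 F [ 0.7  0.1 -0.4]
10.6333 [ 0.5732 -0.085   0.1103] [315. 251.]
```

View pics/w4.png

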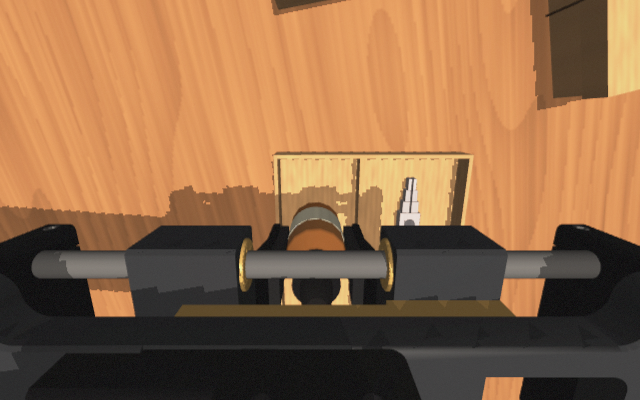

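Bottle is held upright at column 316, centred over the bay whose walls are at 278 and 356. Pliers are at (410,215). Lowering.

send_rows(rows=[{"tx": 20, "ty": 1, "tz": 0, "wx": 0, "wy": 0, "wz": 0, "grip": -1}, {"tx": 40, "ty": 1, "tz": 0, "wx": 0, "wy": 0, "wz": 0, "grip": -1}, {"tx": 54, "ty": 1, "tz": 0, "wx": 0, "wy": 0, "wz": 0, "grip": -1}, {"tx": 62, "ty": 1, "tz": 0, "wx": 0, "wy": 0, "wz": 0, "grip": -1}, {"tx": 66, "ty": 1, "tz": 0, "wx": 0, "wy": 0, "wz": 0, "grip": -1}, {"tx": 67, "ty": 1, "tz": 0, "wx": 0, "wy": 0, "wz": 0, "grip": -1}, {"tx": 67, "ty": 1, "tz": 0, "wx": 0, "wy": 0, "wz": 0, "grip": -1}, {"tx": 67.5, "ty": 1, "tz": 0, "wx": 0, "wy": 0, "wz": 0, "grip": -1}])

```text
t: 11.35
tool_pos: [0.5739, -0.0845, 0.0437]
tcp_rot: [[-0.001, 0.984, -0.179], [-0.001, -0.179, -0.984], [-1.0, -0.0, 0.001]]
ft_force: [-1.0, 1.1, 7.1]
opening: 0.357
```

send_rows(rows=[{"tx": -1, "ty": 0, "tz": 0, "wx": 0, "wy": 0, "wz": 0, "grip": 0.1}, {"tx": -1, "ty": 0, "tz": 0, "wx": 0, "wy": 0, "wz": 0, "grip": 0.1}, {"tx": -1, "ty": 0, "tz": 0, "wx": 0, "wy": 0, "wz": 0, "grip": 0.1}, {"tx": -1, "ty": 0, "tz": 0, "wx": 0, "wy": 0, "wz": 0, "grip": 0.1}, {"tx": -15, "ty": 0, "tz": 0, "wx": 0, "wy": 0, "wz": 0, "grip": 0.1}, {"tx": -40, "ty": 0, "tz": 0, "wx": 0, "wy": 0, "wz": 0, "grip": 0.1}, {"tx": -80, "ty": 0, "tz": 0, "wx": 0, "wy": 0, "wz": 0, "grip": 0.1}, {"tx": -115, "ty": 0, "tz": 0, "wx": 0, "wy": 0, "wz": 0, "grip": 0.5}, {"tx": -130, "ty": 0, "tz": 0, "wx": 0, "wy": 0, "wz": 0, "grip": 0.5}])

```text
t: 12.1
tool_pos: [0.5762, -0.0853, 0.1782]
tcp_rot: [[0.006, 0.984, -0.18], [-0.001, -0.18, -0.984], [-1.0, 0.006, 0.0]]
ft_force: [0.7, -1.0, 0.1]
opening: 0.629
```

```bash
python3 -c "
from h import *
go(.455,.38,.16,40)"
```

```text
t 12.1 shift [  16.8 -203.1 -435.9] rotvec [-0.879  0.003 -0.006] open 0.629 q7 0.17 F [ 0.7 -1.   0.1]
```

send_rows(rows=[{"tx": 0, "ty": -15, "tz": -33, "wx": -0.08, "wy": 0, "wz": -0.006, "grip": 0.7}, {"tx": 0, "ty": -31, "tz": -67, "wx": -0.16, "wy": 0, "wz": -0.006, "grip": 0.7}, {"tx": 0, "ty": -48, "tz": -102, "wx": -0.24, "wy": 0, "wz": -0.006, "grip": 0.7}, {"tx": 0, "ty": -65, "tz": -138, "wx": -0.32, "wy": 0, "wz": -0.006, "grip": 0.7}, {"tx": 0, "ty": -82, "tz": -174, "wx": -0.4, "wy": 0, "wz": -0.006, "grip": 0.7}, {"tx": 0, "ty": -99, "tz": -211, "wx": -0.48, "wy": 0, "wz": -0.006, "grip": 0.7}, {"tx": 0, "ty": -116, "tz": -248, "wx": -0.56, "wy": 0, "wz": -0.006, "grip": 0.7}, {"tx": 5, "ty": -133, "tz": -285, "wx": -0.64, "wy": 0, "wz": -0.006, "grip": 0.7}, {"tx": 10, "ty": -150, "tz": -322, "wx": -0.72, "wy": 0, "wz": -0.006, "grip": 0.7}, {"tx": 15, "ty": -167, "tz": -359, "wx": -0.8, "wy": 0, "wz": -0.006, "grip": 0.7}, {"tx": 17, "ty": -185, "tz": -397, "wx": -0.88, "wy": 0, "wz": -0.006, "grip": 0.7}, {"tx": 17, "ty": -203, "tz": -436, "wx": -0.88, "wy": 0, "wz": -0.006, "grip": 0.7}])

```text
t: 13.1
tool_pos: [0.4544, 0.3798, 0.1593]
tcp_rot: [[-0.0, 0.764, 0.645], [-0.004, 0.645, -0.764], [-1.0, -0.002, 0.003]]
ft_force: [0.8, -0.5, 0.3]
opening: 0.846
```

send_rows(rows=[{"tx": 0, "ty": 0, "tz": 0, "wx": 0, "wy": 0, "wz": 0, "grip": 0.7}, {"tx": 0, "ty": 0, "tz": 0, "wx": 0, "wy": 0, "wz": 0, "grip": 0.7}])

```text
t: 13.27
tool_pos: [0.4525, 0.3829, 0.1587]
tcp_rot: [[-0.001, 0.76, 0.65], [-0.003, 0.65, -0.76], [-1.0, -0.003, 0.002]]
ft_force: [-0.1, -0.5, 1.6]
opening: 0.85
```

```bash
python3 -c "
from h import *
s,d=wrist('w5.png',['glitter_pot'])
go(.455,.38,.036,40)"
```

```text
glitter_pot 0.84 [0.4519 0.3884 0.0477] [320. 192.]
glitter_pot 0.77 [0.3673 0.3989 0.0433] [253. 120.]
13.2667 [0.4525 0.3829 0.1587] [316. 251.]
t 13.37 shift [123.1   1.4  -1.4] rotvec [0.002 0.004 0.003] open 0.852 q7 0.07 F [ 0.2 -0.7  0.6]
```

View pics/w5.png

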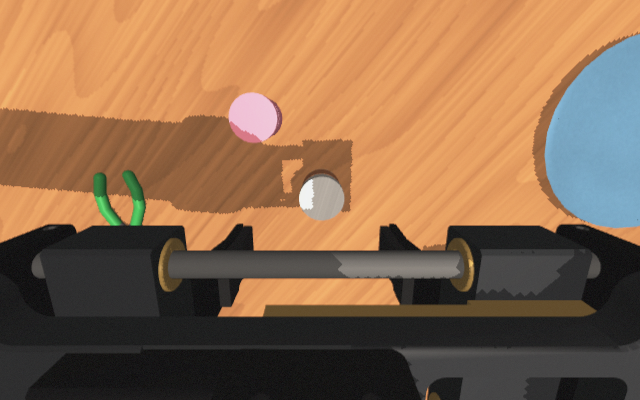

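Grey-lid pot's lid centre is (322,197) and the pink one is apart at (254,118).

```bash
python3 -c "
from h import *
s=read_state();d=get_image('wrist');p=ray(d,(322,197),.048,s);print(p,ray(get_image('top'),(178.5,249.5),.048))
go(p[0],p[1],.036,40)"
```

```text
[0.45868765 0.38211436 0.048     ] [0.45517072 0.37889045 0.048     ]
t 13.47 shift [123.4   5.7  -1.8] rotvec [-0.     0.004  0.003] open 0.852 q7 0.07 F [ 0.1 -0.2  0.3]
```

send_rows(rows=[{"tx": 20, "ty": 4, "tz": -1, "wx": 0, "wy": 0.004, "wz": 0.003, "grip": 0.7}, {"tx": 50, "ty": 4, "tz": -1, "wx": 0, "wy": 0.004, "wz": 0.003, "grip": 0.7}, {"tx": 85, "ty": 4, "tz": -1, "wx": 0, "wy": 0.004, "wz": 0.003, "grip": 0.7}, {"tx": 110, "ty": 4, "tz": -1, "wx": 0, "wy": 0.004, "wz": 0.003, "grip": 0.7}, {"tx": 123, "ty": 4, "tz": -1, "wx": 0, "wy": 0.004, "wz": 0.003, "grip": 0.7}, {"tx": 123, "ty": 4, "tz": -1, "wx": 0, "wy": 0.004, "wz": 0.003, "grip": 0.7}, {"tx": 123, "ty": 4, "tz": -1, "wx": 0, "wy": 0.004, "wz": 0.003, "grip": -1}, {"tx": 123, "ty": 4, "tz": -1, "wx": 0, "wy": 0.004, "wz": 0.003, "grip": -1}, {"tx": 123, "ty": 4, "tz": -1, "wx": 0, "wy": 0.004, "wz": 0.003, "grip": -1}, {"tx": 123, "ty": 4, "tz": -1, "wx": 0, "wy": 0.004, "wz": 0.003, "grip": -1}, {"tx": 123, "ty": 4, "tz": -1, "wx": 0, "wy": 0.004, "wz": 0.003, "grip": -1}, {"tx": 123, "ty": 4, "tz": -1, "wx": 0, "wy": 0.004, "wz": 0.003, "grip": -1}])

```text
t: 14.47
tool_pos: [0.4584, 0.3809, 0.0373]
tcp_rot: [[0.001, 0.766, 0.643], [0.002, 0.643, -0.766], [-1.0, 0.002, -0.001]]
ft_force: [0.1, 0.5, 0.4]
opening: 0.483
```

send_rows(rows=[{"tx": 0, "ty": 0, "tz": 0, "wx": 0, "wy": 0, "wz": 0, "grip": -1}, {"tx": 0, "ty": 0, "tz": 0, "wx": 0, "wy": 0, "wz": 0, "grip": -1}])

```text
t: 14.63
tool_pos: [0.4583, 0.3811, 0.0375]
tcp_rot: [[0.002, 0.766, 0.643], [0.002, 0.643, -0.766], [-1.0, 0.003, -0.001]]
ft_force: [-0.0, -0.1, -0.6]
opening: 0.46
```

```bash
python3 -c "
from h import *
go(.5601,-.163,.17,-10.4)"
```

```text
t 14.63 shift [-133.6 -271.5  482. ] rotvec [ 0.88  -0.002 -0.002] open 0.46 q7 0.13 F [-0.  -0.1 -0.6]
```

send_rows(rows=[{"tx": -3, "ty": 0, "tz": 0, "wx": 0, "wy": 0, "wz": 0, "grip": -1}, {"tx": -20, "ty": 0, "tz": 0, "wx": 0, "wy": 0, "wz": 0, "grip": -1}, {"tx": -50, "ty": 0, "tz": 0, "wx": 0, "wy": 0, "wz": 0, "grip": -1}, {"tx": -80, "ty": -5, "tz": 10, "wx": 0.02, "wy": 0, "wz": 0, "grip": -1}, {"tx": -105, "ty": -18, "tz": 32, "wx": 0.06, "wy": 0, "wz": 0, "grip": -1}, {"tx": -125, "ty": -36, "tz": 64, "wx": 0.13, "wy": 0, "wz": 0, "grip": -1}, {"tx": -134, "ty": -55, "tz": 98, "wx": 0.2, "wy": 0, "wz": 0, "grip": -1}, {"tx": -134, "ty": -74, "tz": 132, "wx": 0.27, "wy": 0, "wz": 0, "grip": -1}, {"tx": -134, "ty": -93, "tz": 166, "wx": 0.34, "wy": 0, "wz": 0, "grip": -1}, {"tx": -134, "ty": -112, "tz": 200, "wx": 0.4, "wy": 0, "wz": 0, "grip": -1}, {"tx": -134, "ty": -131, "tz": 234, "wx": 0.46, "wy": 0, "wz": 0, "grip": -1}, {"tx": -134, "ty": -150, "tz": 268, "wx": 0.52, "wy": 0, "wz": 0, "grip": -1}])

```text
t: 15.63
tool_pos: [0.5153, 0.0772, 0.1712]
tcp_rot: [[0.002, 0.985, 0.175], [0.003, 0.175, -0.985], [-1.0, 0.002, -0.002]]
ft_force: [0.5, -0.8, -0.5]
opening: 0.454
```

```bash
python3 -c "
from h import *
go(.5601,-.163,.16,-10.4)"
```

```text
t 15.63 shift [ 10.6   2.1 244.4] rotvec [ 0.357 -0.003 -0.002] open 0.454 q7 0.15 F [ 0.5 -0.8 -0.5]
```

send_rows(rows=[{"tx": 0, "ty": 0, "tz": 35, "wx": 0.05, "wy": 0, "wz": 0, "grip": -1}, {"tx": 0, "ty": 0, "tz": 70, "wx": 0.1, "wy": 0, "wz": 0, "grip": -1}, {"tx": 0, "ty": 0, "tz": 105, "wx": 0.16, "wy": 0, "wz": 0, "grip": -1}, {"tx": 0, "ty": 0, "tz": 140, "wx": 0.22, "wy": 0, "wz": 0, "grip": -1}, {"tx": 0, "ty": 1, "tz": 175, "wx": 0.28, "wy": 0, "wz": 0, "grip": -1}, {"tx": 0, "ty": 1, "tz": 208, "wx": 0.32, "wy": 0, "wz": 0, "grip": -1}, {"tx": 5, "ty": 2, "tz": 232, "wx": 0.357, "wy": 0, "wz": 0, "grip": -1}, {"tx": 10, "ty": 2, "tz": 244, "wx": 0.357, "wy": 0, "wz": 0, "grip": -1}, {"tx": 30, "ty": 2, "tz": 244, "wx": 0.357, "wy": 0, "wz": 0, "grip": -1}, {"tx": 50, "ty": 2, "tz": 244, "wx": 0.357, "wy": 0, "wz": 0, "grip": -1}, {"tx": 60, "ty": 2, "tz": 244, "wx": 0.357, "wy": 0, "wz": 0, "grip": -1}, {"tx": 60, "ty": 2, "tz": 244, "wx": 0.357, "wy": 0, "wz": 0, "grip": -1}])

```text
t: 16.63
tool_pos: [0.5582, -0.1616, 0.1083]
tcp_rot: [[-0.003, 0.984, -0.18], [0.004, -0.18, -0.984], [-1.0, -0.004, -0.003]]
ft_force: [-0.6, 0.1, -1.0]
opening: 0.456
```

```bash
python3 -c "
from h import *
go(.5601,-.163,.0405,-10.4)
wrist('w6.png')"
```

```text
t 16.63 shift [67.8  2.4  1.2] rotvec [ 0.    -0.003  0.004] open 0.456 q7 0.38 F [-0.6  0.1 -1. ]
16.6333 [ 0.5582 -0.1616  0.1083] [315. 251.]
```

View pics/w6.png

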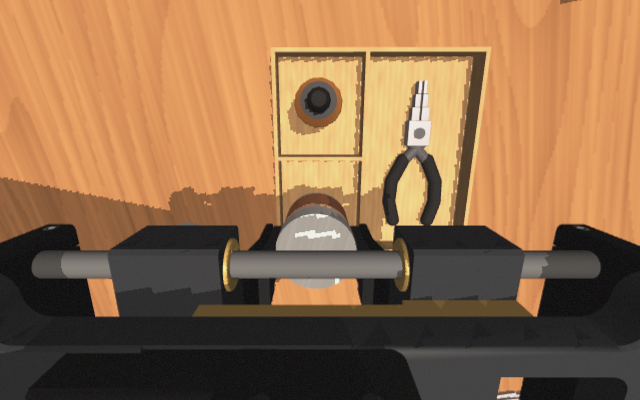

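Dropper stands at (318,97) centred in its bay, the pliers lie in the long bay, and the pot is over the empty bay. Lowering.

send_rows(rows=[{"tx": 20, "ty": 2, "tz": 1, "wx": 0, "wy": -0.003, "wz": 0.004, "grip": -1}, {"tx": 40, "ty": 2, "tz": 1, "wx": 0, "wy": -0.003, "wz": 0.004, "grip": -1}, {"tx": 54, "ty": 2, "tz": 1, "wx": 0, "wy": -0.003, "wz": 0.004, "grip": -1}, {"tx": 62, "ty": 2, "tz": 1, "wx": 0, "wy": -0.003, "wz": 0.004, "grip": -1}, {"tx": 66, "ty": 2, "tz": 1, "wx": 0, "wy": -0.003, "wz": 0.004, "grip": -1}, {"tx": 67.5, "ty": 2, "tz": 1, "wx": 0, "wy": -0.003, "wz": 0.004, "grip": -1}, {"tx": 68, "ty": 2, "tz": 1, "wx": 0, "wy": -0.003, "wz": 0.004, "grip": -1}, {"tx": 68.5, "ty": 2, "tz": 1, "wx": 0, "wy": -0.003, "wz": 0.004, "grip": -1}])

```text
t: 17.35
tool_pos: [0.5618, -0.1634, 0.0423]
tcp_rot: [[0.004, 0.984, -0.18], [-0.001, -0.18, -0.984], [-1.0, 0.005, -0.0]]
ft_force: [-0.6, -0.7, -1.1]
opening: 0.457
```

Not yet touching; 2 mm more.

send_rows(rows=[{"tx": 1, "ty": -1, "tz": 0, "wx": 0, "wy": 0, "wz": -0.005, "grip": -1}, {"tx": 2, "ty": -1, "tz": 0, "wx": 0, "wy": 0, "wz": -0.005, "grip": -1}, {"tx": 2, "ty": -1, "tz": 0, "wx": 0, "wy": 0, "wz": -0.005, "grip": -1}])

```text
t: 17.6
tool_pos: [0.561, -0.1632, 0.0406]
tcp_rot: [[0.0, 0.984, -0.18], [0.0, -0.18, -0.984], [-1.0, 0.0, -0.0]]
ft_force: [0.5, 0.1, -1.0]
opening: 0.456
```

send_rows(rows=[{"tx": 0.8, "ty": 0, "tz": 0, "wx": 0, "wy": 0, "wz": 0, "grip": -1}, {"tx": 1.4, "ty": 0, "tz": 0, "wx": 0, "wy": 0, "wz": 0, "grip": -1}, {"tx": 1.4, "ty": 0, "tz": 0, "wx": 0, "wy": 0, "wz": 0, "grip": -1}])

```text
t: 17.85
tool_pos: [0.5612, -0.1634, 0.0401]
tcp_rot: [[0.0, 0.984, -0.18], [0.001, -0.18, -0.984], [-1.0, 0.0, -0.001]]
ft_force: [-1.2, 1.8, 6.1]
opening: 0.46
```

Contact (6 N). Release and lift, then on to the resin bottle.

send_rows(rows=[{"tx": -0.5, "ty": 0, "tz": 0, "wx": 0, "wy": 0, "wz": 0, "grip": 0.3}, {"tx": -0.5, "ty": 0, "tz": 0, "wx": 0, "wy": 0, "wz": 0, "grip": 0.3}, {"tx": -0.5, "ty": 0, "tz": 0, "wx": 0, "wy": 0, "wz": 0, "grip": 0.3}, {"tx": -0.5, "ty": 0, "tz": 0, "wx": 0, "wy": 0, "wz": 0, "grip": 0.3}, {"tx": -15, "ty": 0, "tz": 0, "wx": 0, "wy": 0, "wz": 0, "grip": 0.3}, {"tx": -40, "ty": 0, "tz": 0, "wx": 0, "wy": 0, "wz": 0, "grip": 0.3}, {"tx": -80, "ty": 0, "tz": 0, "wx": 0, "wy": 0, "wz": 0, "grip": 0.7}, {"tx": -120, "ty": 0, "tz": 0, "wx": 0, "wy": 0, "wz": 0, "grip": 0.7}, {"tx": -135, "ty": 0, "tz": 0, "wx": 0, "wy": 0, "wz": 0, "grip": 0.7}])

```text
t: 18.6
tool_pos: [0.5634, -0.1648, 0.1801]
tcp_rot: [[0.008, 0.983, -0.181], [-0.001, -0.181, -0.984], [-1.0, 0.008, -0.0]]
ft_force: [1.3, -0.5, 0.6]
opening: 0.789
```

```bash
python3 -c "
from h import *
print(ray(get_image('top'),(712/4.6+227.6,467/4.6+154.6),.075))
go(.437,-.176,.18,-22)"
```

```text
[ 0.43462202 -0.17776845  0.075     ]
t 18.65 shift [-1.000e-01 -1.232e+02  3.380e+01] rotvec [ 0.202 -0.002 -0.011] open 0.813 q7 0.33 F [-0.4 -0.4  1.9]
```

send_rows(rows=[{"tx": 0, "ty": -35, "tz": 10, "wx": 0.08, "wy": 0, "wz": -0.011, "grip": 0.7}, {"tx": 0, "ty": -70, "tz": 20, "wx": 0.16, "wy": 0, "wz": -0.011, "grip": 0.7}, {"tx": 0, "ty": -105, "tz": 30, "wx": 0.2, "wy": 0, "wz": -0.011, "grip": 0.7}, {"tx": 0, "ty": -123, "tz": 34, "wx": 0.2, "wy": 0, "wz": -0.011, "grip": 0.7}, {"tx": 0, "ty": -123, "tz": 34, "wx": 0.2, "wy": 0, "wz": -0.011, "grip": 0.7}, {"tx": 0, "ty": -123, "tz": 34, "wx": 0.2, "wy": 0, "wz": -0.011, "grip": 0.7}])

```text
t: 19.15
tool_pos: [0.4365, -0.176, 0.1797]
tcp_rot: [[0.0, 0.928, -0.373], [0.003, -0.373, -0.928], [-1.0, -0.001, -0.003]]
ft_force: [0.8, 0.2, -0.4]
opening: 0.844
```

```bash
python3 -c "
from h import *
s,d=wrist('w7.png',['resin_bottle'])
go(.436,-.177,.043,-22)"
```

```text
resin_bottle 0.73 [ 0.4364 -0.1762  0.0664] [315. 198.]
19.15 [ 0.4365 -0.176   0.1797] [315. 251.]
t 19.25 shift [137.   -1.8   2.1] rotvec [ 0.003 -0.002 -0.   ] open 0.848 q7 0.15 F [-0.  -0.4 -0.3]
```

View pics/w7.png

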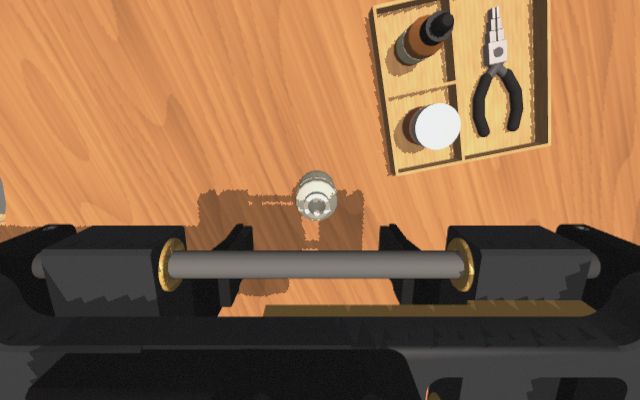

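Earring kit is complete, with all three in their bays. Resin bottle is at (316,200), centred between the jaws.

send_rows(rows=[{"tx": 20, "ty": 0, "tz": 1, "wx": 0, "wy": -0.002, "wz": 0, "grip": 0.7}, {"tx": 50, "ty": 0, "tz": 1, "wx": 0, "wy": -0.002, "wz": 0, "grip": 0.7}, {"tx": 85, "ty": 0, "tz": 1, "wx": 0, "wy": -0.002, "wz": 0, "grip": 0.7}, {"tx": 115, "ty": 0, "tz": 1, "wx": 0, "wy": -0.002, "wz": 0, "grip": 0.7}, {"tx": 132, "ty": 0, "tz": 1, "wx": 0, "wy": -0.002, "wz": 0, "grip": 0.7}, {"tx": 137, "ty": 0, "tz": 1, "wx": 0, "wy": -0.002, "wz": 0, "grip": 0.7}, {"tx": 137, "ty": 0, "tz": 1, "wx": 0, "wy": -0.002, "wz": 0, "grip": -1}, {"tx": 137, "ty": 0, "tz": 1, "wx": 0, "wy": -0.002, "wz": 0, "grip": -1}, {"tx": 137, "ty": 0, "tz": 1, "wx": 0, "wy": -0.002, "wz": 0, "grip": -1}, {"tx": 137, "ty": 0, "tz": 1, "wx": 0, "wy": -0.002, "wz": 0, "grip": -1}, {"tx": 137, "ty": 0, "tz": 1, "wx": 0, "wy": -0.002, "wz": 0, "grip": -1}, {"tx": 137, "ty": 0, "tz": 1, "wx": 0, "wy": -0.002, "wz": 0, "grip": -1}])

```text
t: 20.25
tool_pos: [0.4385, -0.1766, 0.0437]
tcp_rot: [[0.002, 0.929, -0.371], [-0.0, -0.371, -0.929], [-1.0, 0.002, -0.0]]
ft_force: [-1.2, -0.1, 0.6]
opening: 0.483
```

send_rows(rows=[{"tx": 0, "ty": 0, "tz": 0, "wx": 0, "wy": 0, "wz": 0, "grip": -1}, {"tx": 0, "ty": 0, "tz": 0, "wx": 0, "wy": 0, "wz": 0, "grip": -1}])

```text
t: 20.42
tool_pos: [0.4388, -0.1766, 0.0441]
tcp_rot: [[0.003, 0.929, -0.371], [-0.0, -0.371, -0.929], [-1.0, 0.003, -0.001]]
ft_force: [0.3, -0.4, -0.8]
opening: 0.451
```

```bash
python3 -c "
from h import *
go(.608,.184,.17,0)"
```

```text
t 20.42 shift [-125.5   23.7 -397.7] rotvec [-0.38  -0.    -0.003] open 0.451 q7 0.39 F [ 0.3 -0.4 -0.8]
```

send_rows(rows=[{"tx": -3, "ty": 0, "tz": 0, "wx": 0, "wy": 0, "wz": 0, "grip": -1}, {"tx": -20, "ty": 0, "tz": 0, "wx": 0, "wy": 0, "wz": 0, "grip": -1}, {"tx": -50, "ty": 0, "tz": 0, "wx": 0, "wy": 0, "wz": 0, "grip": -1}, {"tx": -85, "ty": 0, "tz": -5, "wx": -0.01, "wy": 0, "wz": 0, "grip": -1}, {"tx": -110, "ty": 2, "tz": -25, "wx": -0.03, "wy": 0, "wz": 0, "grip": -1}, {"tx": -122, "ty": 4, "tz": -55, "wx": -0.06, "wy": 0, "wz": 0, "grip": -1}, {"tx": -125, "ty": 6, "tz": -93, "wx": -0.1, "wy": 0, "wz": 0, "grip": -1}, {"tx": -125, "ty": 8, "tz": -131, "wx": -0.14, "wy": 0, "wz": 0, "grip": -1}, {"tx": -125, "ty": 10, "tz": -169, "wx": -0.18, "wy": 0, "wz": 0, "grip": -1}, {"tx": -125, "ty": 12, "tz": -207, "wx": -0.22, "wy": 0, "wz": 0, "grip": -1}, {"tx": -125, "ty": 14, "tz": -245, "wx": -0.26, "wy": 0, "wz": 0, "grip": -1}, {"tx": -125, "ty": 17, "tz": -283, "wx": -0.3, "wy": 0, "wz": 0, "grip": -1}])

```text
t: 21.42
tool_pos: [0.5594, 0.0819, 0.1695]
tcp_rot: [[0.003, 0.997, -0.078], [0.0, -0.078, -0.997], [-1.0, 0.003, -0.0]]
ft_force: [0.4, 0.0, -0.7]
opening: 0.456
```

```bash
python3 -c "
from h import *
go(.608,.184,.11,0)"
```

```text
t 21.42 shift [  59.7   40.4 -105.6] rotvec [-0.078 -0.    -0.003] open 0.456 q7 -0.03 F [ 0.4  0.  -0.7]
```

send_rows(rows=[{"tx": 2, "ty": 12, "tz": -35, "wx": -0.04, "wy": 0, "wz": -0.003, "grip": -1}, {"tx": 8, "ty": 25, "tz": -68, "wx": -0.078, "wy": 0, "wz": -0.003, "grip": -1}, {"tx": 20, "ty": 36, "tz": -93, "wx": -0.078, "wy": 0, "wz": -0.003, "grip": -1}, {"tx": 40, "ty": 40, "tz": -105, "wx": -0.078, "wy": 0, "wz": -0.003, "grip": -1}, {"tx": 55, "ty": 40, "tz": -106, "wx": -0.078, "wy": 0, "wz": -0.003, "grip": -1}, {"tx": 60, "ty": 40, "tz": -106, "wx": -0.078, "wy": 0, "wz": -0.003, "grip": -1}, {"tx": 60, "ty": 40, "tz": -106, "wx": -0.078, "wy": 0, "wz": -0.003, "grip": -1}])

```text
t: 22.0
tool_pos: [0.6064, 0.1838, 0.1081]
tcp_rot: [[-0.004, 1.0, -0.0], [-0.002, -0.0, -1.0], [-1.0, -0.004, 0.002]]
ft_force: [-0.4, -0.8, -1.7]
opening: 0.447
```

```bash
python3 -c "
from h import *
go(.608,.184,.0471,0)
wrist('w8.png')"
```

```text
t 22.0 shift [61.   1.9 -0.3] rotvec [-0.     0.002  0.004] open 0.447 q7 -0.06 F [-0.4 -0.8 -1.7]
22.0 [0.6064 0.1838 0.1081] [315. 251.]
```

View pics/w8.png

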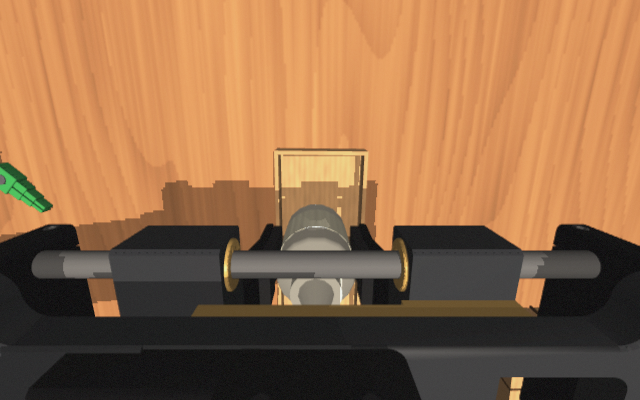

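Bottle at column 316, tray walls at 280 and 361 (centre 320). Lower with +3 mm.

send_rows(rows=[{"tx": 20, "ty": 3, "tz": 0, "wx": 0, "wy": 0.002, "wz": 0.004, "grip": -1}, {"tx": 38, "ty": 3, "tz": 0, "wx": 0, "wy": 0.002, "wz": 0.004, "grip": -1}, {"tx": 50, "ty": 3, "tz": 0, "wx": 0, "wy": 0.002, "wz": 0.004, "grip": -1}, {"tx": 57, "ty": 3, "tz": 0, "wx": 0, "wy": 0.002, "wz": 0.004, "grip": -1}, {"tx": 60, "ty": 3, "tz": 0, "wx": 0, "wy": 0.002, "wz": 0.004, "grip": -1}, {"tx": 61.5, "ty": 3, "tz": 0, "wx": 0, "wy": 0.002, "wz": 0.004, "grip": -1}, {"tx": 62.5, "ty": 3, "tz": 0, "wx": 0, "wy": 0.002, "wz": 0.004, "grip": -1}, {"tx": 62.5, "ty": 3, "tz": 0, "wx": 0, "wy": 0.002, "wz": 0.004, "grip": -1}])

```text
t: 22.72
tool_pos: [0.6107, 0.1834, 0.0477]
tcp_rot: [[0.004, 1.0, -0.001], [0.001, -0.001, -1.0], [-1.0, 0.004, -0.001]]
ft_force: [-0.6, 0.2, -1.4]
opening: 0.45
```

send_rows(rows=[{"tx": 1, "ty": 0, "tz": 0, "wx": 0, "wy": 0, "wz": -0.004, "grip": -1}, {"tx": 2, "ty": 0, "tz": 0, "wx": 0, "wy": 0, "wz": -0.004, "grip": -1}, {"tx": 2, "ty": 0, "tz": 0, "wx": 0, "wy": 0, "wz": -0.004, "grip": -1}])

```text
t: 22.97
tool_pos: [0.6114, 0.1837, 0.0468]
tcp_rot: [[0.001, 1.0, -0.001], [0.002, -0.001, -1.0], [-1.0, 0.001, -0.002]]
ft_force: [-0.9, -0.1, 4.4]
opening: 0.446
```

send_rows(rows=[{"tx": -0.5, "ty": 0, "tz": 0, "wx": 0, "wy": 0, "wz": 0, "grip": 0.3}, {"tx": -0.5, "ty": 0, "tz": 0, "wx": 0, "wy": 0, "wz": 0, "grip": 0.3}, {"tx": -0.5, "ty": 0, "tz": 0, "wx": 0, "wy": 0, "wz": 0, "grip": 0.3}, {"tx": -0.5, "ty": 0, "tz": 0, "wx": 0, "wy": 0, "wz": 0, "grip": 0.3}, {"tx": -15, "ty": 0, "tz": 0, "wx": 0, "wy": 0, "wz": 0, "grip": 0.3}, {"tx": -40, "ty": 0, "tz": 0, "wx": 0, "wy": 0, "wz": 0, "grip": 0.3}, {"tx": -80, "ty": 0, "tz": 0, "wx": 0, "wy": 0, "wz": 0, "grip": 1}, {"tx": -120, "ty": 0, "tz": 0, "wx": 0, "wy": 0, "wz": 0, "grip": 1}, {"tx": -130, "ty": 0, "tz": 0, "wx": 0, "wy": 0, "wz": 0, "grip": 1}])

```text
t: 23.72
tool_pos: [0.615, 0.1835, 0.1844]
tcp_rot: [[0.012, 1.0, -0.002], [0.006, -0.002, -1.0], [-1.0, 0.012, -0.006]]
ft_force: [0.8, -0.2, 0.8]
opening: 0.798
```

```bash
python3 -c "
from h import *
print(ray(get_image('top'),(465.5,242.5),.05))
go(.475,-.415,.17,-40)"
```

```text
[ 0.46987097 -0.41001634  0.05      ]
t 23.77 shift [   8.5 -139.   599. ] rotvec [ 0.696 -0.01  -0.009] open 0.84 q7 -0.09 F [-0.1 -0.2  0.8]
```

send_rows(rows=[{"tx": 0, "ty": -8, "tz": 36, "wx": 0.04, "wy": -0.01, "wz": -0.009, "grip": 1}, {"tx": 0, "ty": -17, "tz": 74, "wx": 0.08, "wy": -0.01, "wz": -0.009, "grip": 1}, {"tx": 0, "ty": -26, "tz": 113, "wx": 0.13, "wy": -0.01, "wz": -0.009, "grip": 1}, {"tx": 0, "ty": -35, "tz": 152, "wx": 0.18, "wy": -0.01, "wz": -0.009, "grip": 1}, {"tx": 0, "ty": -44, "tz": 191, "wx": 0.23, "wy": -0.01, "wz": -0.009, "grip": 1}, {"tx": 0, "ty": -53, "tz": 230, "wx": 0.28, "wy": -0.01, "wz": -0.009, "grip": 1}, {"tx": 0, "ty": -62, "tz": 269, "wx": 0.33, "wy": -0.01, "wz": -0.009, "grip": 1}, {"tx": 0, "ty": -71, "tz": 308, "wx": 0.38, "wy": -0.01, "wz": -0.009, "grip": 1}, {"tx": 0, "ty": -80, "tz": 347, "wx": 0.43, "wy": -0.01, "wz": -0.009, "grip": 1}, {"tx": 0, "ty": -89, "tz": 386, "wx": 0.48, "wy": -0.01, "wz": -0.009, "grip": 1}, {"tx": 0, "ty": -98, "tz": 425, "wx": 0.53, "wy": -0.01, "wz": -0.009, "grip": 1}, {"tx": 0, "ty": -107, "tz": 464, "wx": 0.58, "wy": -0.01, "wz": -0.009, "grip": 1}])

```text
t: 24.77
tool_pos: [0.5061, -0.2816, 0.1797]
tcp_rot: [[0.0, 0.834, -0.551], [0.0, -0.551, -0.834], [-1.0, -0.0, -0.0]]
ft_force: [0.8, -0.3, -0.3]
opening: 0.999
```

```bash
python3 -c "
from h import *
go(.472,-.412,.16,-40)"
```

```text
t 24.77 shift [ 19.6  43.5 127.6] rotvec [ 0.114 -0.     0.   ] open 0.999 q7 0.21 F [ 0.8 -0.3 -0.3]
```

send_rows(rows=[{"tx": 5, "ty": 13, "tz": 37, "wx": 0.05, "wy": 0, "wz": 0, "grip": 1}, {"tx": 10, "ty": 26, "tz": 74, "wx": 0.1, "wy": 0, "wz": 0, "grip": 1}, {"tx": 15, "ty": 37, "tz": 108, "wx": 0.114, "wy": 0, "wz": 0, "grip": 1}, {"tx": 20, "ty": 43, "tz": 127, "wx": 0.114, "wy": 0, "wz": 0, "grip": 1}, {"tx": 20, "ty": 43, "tz": 127, "wx": 0.114, "wy": 0, "wz": 0, "grip": 1}, {"tx": 20, "ty": 43, "tz": 127, "wx": 0.114, "wy": 0, "wz": 0, "grip": 1}])

```text
t: 25.27
tool_pos: [0.4705, -0.4121, 0.1591]
tcp_rot: [[-0.001, 0.764, -0.645], [0.001, -0.645, -0.764], [-1.0, -0.002, -0.0]]
ft_force: [-0.1, 0.4, 0.6]
opening: 1.002
```

```bash
python3 -c "
from h import *
s,d=wrist('w9.png',['mixing_cup'])
go(.472,-.412,.036,-40)"
```

```text
mixing_cup 0.62 [ 0.4646 -0.4139  0.0253] [312. 197.]
25.2667 [ 0.4705 -0.4121  0.1591] [315. 251.]
t 25.37 shift [123.3   1.1   2.2] rotvec [ 0.002 -0.001  0.001] open 1.001 q7 0.36 F [-0.2  0.1 -0.3]
```

View pics/w9.png

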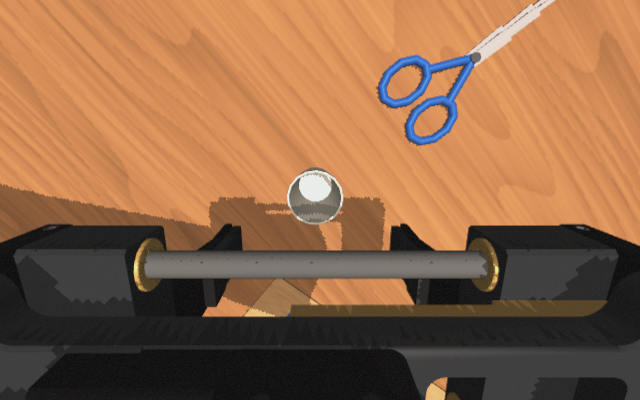

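Cup rim is centred at (315,198), in line with the jaws. The scissors are clear at (430,95).

```bash
python3 -c "
from h import *
s=read_state();d=get_image('wrist');p=ray(d,(315,198),.055,s);print(p)
go(p[0],p[1],.037,-40)"
```

```text
[ 0.47353404 -0.40814758  0.055     ]
t 25.42 shift [122.5  -0.3  -1.2] rotvec [ 0.002 -0.002  0.001] open 0.999 q7 0.36 F [-0.7  0.7 -0.4]
```

send_rows(rows=[{"tx": 20, "ty": 0, "tz": -1, "wx": 0, "wy": -0.002, "wz": 0, "grip": 1}, {"tx": 50, "ty": 0, "tz": -1, "wx": 0, "wy": -0.002, "wz": 0, "grip": 1}, {"tx": 85, "ty": 0, "tz": -1, "wx": 0, "wy": -0.002, "wz": 0, "grip": 1}, {"tx": 110, "ty": 0, "tz": -1, "wx": 0, "wy": -0.002, "wz": 0, "grip": 1}, {"tx": 122, "ty": 0, "tz": -1, "wx": 0, "wy": -0.002, "wz": 0, "grip": 1}, {"tx": 122, "ty": 0, "tz": -1, "wx": 0, "wy": -0.002, "wz": 0, "grip": 0.5}, {"tx": 122, "ty": 0, "tz": -1, "wx": 0, "wy": -0.002, "wz": 0, "grip": -1}, {"tx": 122, "ty": 0, "tz": -1, "wx": 0, "wy": -0.002, "wz": 0, "grip": -1}, {"tx": 122, "ty": 0, "tz": -1, "wx": 0, "wy": -0.002, "wz": 0, "grip": -1}, {"tx": 122, "ty": 0, "tz": -1, "wx": 0, "wy": -0.002, "wz": 0, "grip": -1}, {"tx": 122, "ty": 0, "tz": -1, "wx": 0, "wy": -0.002, "wz": 0, "grip": -1}, {"tx": 122, "ty": 0, "tz": -1, "wx": 0, "wy": -0.002, "wz": 0, "grip": -1}])

```text
t: 26.42
tool_pos: [0.4739, -0.4087, 0.0382]
tcp_rot: [[0.0, 0.768, -0.641], [-0.0, -0.641, -0.768], [-1.0, 0.0, 0.0]]
ft_force: [-0.6, 0.6, -0.4]
opening: 0.554
```

send_rows(rows=[{"tx": 0, "ty": 0, "tz": 0, "wx": 0, "wy": 0, "wz": 0, "grip": -1}, {"tx": 0, "ty": 0, "tz": 0, "wx": 0, "wy": 0, "wz": 0, "grip": -1}])

```text
t: 26.58
tool_pos: [0.474, -0.4088, 0.0385]
tcp_rot: [[0.001, 0.768, -0.641], [-0.0, -0.641, -0.768], [-1.0, 0.001, 0.0]]
ft_force: [0.4, 0.5, 0.8]
opening: 0.532
```

send_rows(rows=[{"tx": -3, "ty": 0, "tz": 0, "wx": 0, "wy": 0, "wz": 0, "grip": -1}, {"tx": -15, "ty": 0, "tz": 0, "wx": 0, "wy": 0, "wz": 0, "grip": -1}, {"tx": -40, "ty": 0, "tz": 0, "wx": 0, "wy": 0, "wz": 0, "grip": -1}, {"tx": -75, "ty": 0, "tz": 0, "wx": 0, "wy": 0, "wz": 0, "grip": -1}, {"tx": -115, "ty": 0, "tz": 0, "wx": 0, "wy": 0, "wz": 0, "grip": -1}, {"tx": -140, "ty": 0, "tz": 0, "wx": 0, "wy": 0, "wz": 0, "grip": -1}, {"tx": -140, "ty": 0, "tz": 0, "wx": 0, "wy": 0, "wz": 0, "grip": -1}])

```text
t: 27.17
tool_pos: [0.4759, -0.4121, 0.1857]
tcp_rot: [[0.01, 0.767, -0.641], [-0.008, -0.641, -0.767], [-1.0, 0.013, -0.0]]
ft_force: [0.0, 0.0, -0.7]
opening: 0.536
```

```bash
python3 -c "
from h import *
go(.610,.105,.18,0)"
```

```text
t 27.17 shift [   3.  -228.9 -482.7] rotvec [-0.696  0.004 -0.012] open 0.536 q7 0.34 F [ 0.   0.  -0.7]
```

send_rows(rows=[{"tx": 3, "ty": -12, "tz": -25, "wx": -0.03, "wy": 0, "wz": -0.012, "grip": -1}, {"tx": 3, "ty": -28, "tz": -58, "wx": -0.08, "wy": 0, "wz": -0.012, "grip": -1}, {"tx": 3, "ty": -44, "tz": -92, "wx": -0.13, "wy": 0, "wz": -0.012, "grip": -1}, {"tx": 3, "ty": -60, "tz": -126, "wx": -0.18, "wy": 0, "wz": -0.012, "grip": -1}, {"tx": 3, "ty": -76, "tz": -160, "wx": -0.23, "wy": 0, "wz": -0.012, "grip": -1}, {"tx": 3, "ty": -92, "tz": -194, "wx": -0.28, "wy": 0, "wz": -0.012, "grip": -1}, {"tx": 3, "ty": -108, "tz": -228, "wx": -0.33, "wy": 0, "wz": -0.012, "grip": -1}, {"tx": 3, "ty": -124, "tz": -262, "wx": -0.38, "wy": 0, "wz": -0.012, "grip": -1}, {"tx": 3, "ty": -140, "tz": -296, "wx": -0.43, "wy": 0, "wz": -0.012, "grip": -1}, {"tx": 3, "ty": -156, "tz": -330, "wx": -0.48, "wy": 0, "wz": -0.012, "grip": -1}, {"tx": 3, "ty": -172, "tz": -364, "wx": -0.53, "wy": 0, "wz": -0.012, "grip": -1}, {"tx": 3, "ty": -188, "tz": -398, "wx": -0.58, "wy": 0, "wz": -0.012, "grip": -1}])

```text
t: 28.17
tool_pos: [0.5869, 0.0155, 0.1808]
tcp_rot: [[-0.001, 0.993, -0.114], [-0.003, -0.114, -0.993], [-1.0, -0.001, 0.003]]
ft_force: [0.3, 0.2, 0.0]
opening: 0.535
```

```bash
python3 -c "
from h import *
go(.610,.105,.11,0)"
```

```text
t 28.17 shift [ 70.5  12.8 -91.7] rotvec [-0.114  0.003  0.001] open 0.535 q7 0.06 F [0.3 0.2 0. ]
```

send_rows(rows=[{"tx": 5, "ty": 5, "tz": -33, "wx": -0.05, "wy": 0, "wz": 0, "grip": -1}, {"tx": 15, "ty": 9, "tz": -62, "wx": -0.1, "wy": 0, "wz": 0, "grip": -1}, {"tx": 30, "ty": 12, "tz": -82, "wx": -0.114, "wy": 0, "wz": 0, "grip": -1}, {"tx": 50, "ty": 13, "tz": -91, "wx": -0.114, "wy": 0, "wz": 0, "grip": -1}, {"tx": 65, "ty": 13, "tz": -92, "wx": -0.114, "wy": 0, "wz": 0, "grip": -1}, {"tx": 70, "ty": 13, "tz": -92, "wx": -0.114, "wy": 0, "wz": 0, "grip": -1}, {"tx": 70, "ty": 13, "tz": -92, "wx": -0.114, "wy": 0, "wz": 0, "grip": -1}])

```text
t: 28.75
tool_pos: [0.6089, 0.1046, 0.1087]
tcp_rot: [[-0.005, 1.0, -0.001], [-0.005, -0.001, -1.0], [-1.0, -0.005, 0.005]]
ft_force: [-0.5, 0.1, -0.2]
opening: 0.533
```

```bash
python3 -c "
from h import *
go(.610,.105,.0415,0)
wrist('w10.png')"
```

```text
t 28.75 shift [67.2  1.4 -0.7] rotvec [-0.001  0.005  0.005] open 0.533 q7 0.07 F [-0.5  0.1 -0.2]
28.75 [0.6089 0.1046 0.1087] [315. 251.]
```

View pics/w10.png

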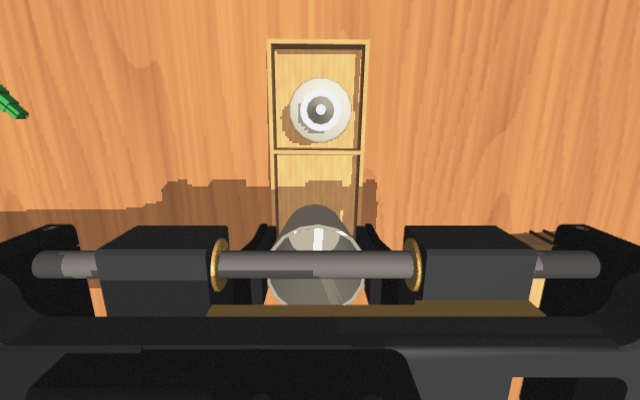

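Resin bottle stands in the far bay (320,110), and the cup is over the empty bay. Lowering.

send_rows(rows=[{"tx": 20, "ty": 1.5, "tz": 0, "wx": 0, "wy": 0.005, "wz": 0.005, "grip": -1}, {"tx": 40, "ty": 1.5, "tz": 0, "wx": 0, "wy": 0.005, "wz": 0.005, "grip": -1}, {"tx": 54, "ty": 1.5, "tz": 0, "wx": 0, "wy": 0.005, "wz": 0.005, "grip": -1}, {"tx": 62, "ty": 1.5, "tz": 0, "wx": 0, "wy": 0.005, "wz": 0.005, "grip": -1}, {"tx": 66, "ty": 1.5, "tz": 0, "wx": 0, "wy": 0.005, "wz": 0.005, "grip": -1}, {"tx": 67.5, "ty": 1.5, "tz": 0, "wx": 0, "wy": 0.005, "wz": 0.005, "grip": -1}, {"tx": 68.5, "ty": 1.5, "tz": 0, "wx": 0, "wy": 0.005, "wz": 0.005, "grip": -1}, {"tx": 68.5, "ty": 1.5, "tz": 0, "wx": 0, "wy": 0.005, "wz": 0.005, "grip": -1}])

```text
t: 29.47
tool_pos: [0.6118, 0.1039, 0.0422]
tcp_rot: [[0.004, 1.0, -0.001], [0.001, -0.001, -1.0], [-1.0, 0.004, -0.001]]
ft_force: [-0.5, 0.1, 0.1]
opening: 0.532
```

send_rows(rows=[{"tx": 0.6, "ty": 0, "tz": 0, "wx": 0, "wy": 0, "wz": 0, "grip": -1}, {"tx": 1.2, "ty": 0, "tz": 0, "wx": 0, "wy": 0, "wz": 0, "grip": -1}, {"tx": 1.2, "ty": 0, "tz": 0, "wx": 0, "wy": 0, "wz": 0, "grip": -1}])

```text
t: 29.72
tool_pos: [0.6121, 0.104, 0.0414]
tcp_rot: [[0.005, 1.0, -0.001], [0.002, -0.001, -1.0], [-1.0, 0.005, -0.002]]
ft_force: [0.7, 0.4, 0.1]
opening: 0.537
```

send_rows(rows=[{"tx": 0.7, "ty": 0, "tz": 0, "wx": 0, "wy": 0, "wz": 0, "grip": -1}, {"tx": 1.5, "ty": 0, "tz": 0, "wx": 0, "wy": 0, "wz": 0, "grip": -1}, {"tx": 1.5, "ty": 0, "tz": 0, "wx": 0, "wy": 0, "wz": 0, "grip": -1}])

```text
t: 29.97
tool_pos: [0.6122, 0.1042, 0.041]
tcp_rot: [[0.005, 1.0, -0.001], [0.002, -0.001, -1.0], [-1.0, 0.005, -0.002]]
ft_force: [-2.0, 0.1, 7.1]
opening: 0.533
```

Contact at 7 N. Release, lift, and back away.

send_rows(rows=[{"tx": -0.5, "ty": 0, "tz": 0, "wx": 0, "wy": 0, "wz": 0, "grip": 0.5}, {"tx": -0.5, "ty": 0, "tz": 0, "wx": 0, "wy": 0, "wz": 0, "grip": 0.5}, {"tx": -0.5, "ty": 0, "tz": 0, "wx": 0, "wy": 0, "wz": 0, "grip": 0.5}, {"tx": -0.5, "ty": 0, "tz": 0, "wx": 0, "wy": 0, "wz": 0, "grip": 0.5}, {"tx": -15, "ty": 0, "tz": 0, "wx": 0, "wy": 0, "wz": 0, "grip": 0.5}, {"tx": -40, "ty": 0, "tz": 0, "wx": 0, "wy": 0, "wz": 0, "grip": 0.5}, {"tx": -80, "ty": 0, "tz": 0, "wx": 0, "wy": 0, "wz": 0, "grip": 0.5}, {"tx": -120, "ty": 0, "tz": 0, "wx": 0, "wy": 0, "wz": 0, "grip": 0.5}, {"tx": -160, "ty": 0, "tz": 0, "wx": 0, "wy": 0, "wz": 0, "grip": 0.5}, {"tx": -170, "ty": -30, "tz": 0, "wx": 0, "wy": 0, "wz": 0, "grip": 0.5}, {"tx": -170, "ty": -65, "tz": 0, "wx": 0, "wy": 0, "wz": 0, "grip": 0.5}, {"tx": -170, "ty": -100, "tz": 0, "wx": 0, "wy": 0, "wz": 0, "grip": 0.5}])

```text
t: 30.97
tool_pos: [0.5111, 0.1037, 0.2113]
tcp_rot: [[0.007, 1.0, -0.002], [0.003, -0.002, -1.0], [-1.0, 0.007, -0.003]]
ft_force: [-0.0, 1.4, 0.2]
opening: 0.751
```

send_rows(rows=[{"tx": 0, "ty": -30, "tz": 0, "wx": 0, "wy": 0, "wz": 0, "grip": 0.5}, {"tx": 0, "ty": -50, "tz": 0, "wx": 0, "wy": 0, "wz": 0, "grip": 0.5}, {"tx": 0, "ty": -50, "tz": 0, "wx": 0, "wy": 0, "wz": 0, "grip": 0.5}, {"tx": 0, "ty": -50, "tz": 0, "wx": 0, "wy": 0, "wz": 0, "grip": 0.5}])

```text
t: 31.3
tool_pos: [0.4604, 0.1041, 0.2112]
tcp_rot: [[0.007, 1.0, -0.001], [0.004, -0.001, -1.0], [-1.0, 0.007, -0.004]]
ft_force: [-0.3, -0.5, 0.3]
opening: 0.746
```

```bash
python3 - <<'E'
from h import *
t=get_image('top');s=get_image('scene')
for d in(t,s):
    for n in 'pliers glitter_pot dropper_bottle mixing_cup resin_bottle paper_cup scissors packed_box'.split():
        print(n,[w(d,r['point']).round(3).tolist() for r in recognise(n,d)[:2]])
a=cv2.resize(t['frame'][90:270,150:480],(600,327),interpolation=cv2.INTER_CUBIC);b=cv2.resize(s['frame'][130:280,180:480],(540,270),interpolation=cv2.INTER_CUBIC)
im=np.zeros((597,600,3),np.uint8);im[:327]=a;im[327:,:540]=b;cv2.imwrite('pics/fin.png',im[:,:,::-1])
E
```

```text
pliers [[0.649, -0.145, 0.012]]
glitter_pot [[0.365, 0.398, 0.049], [0.559, -0.157, 0.047]]
dropper_bottle []
mixing_cup [[0.617, 0.1, 0.018]]
resin_bottle [[0.604, 0.167, 0.066]]
paper_cup [[0.651, 0.419, 0.062]]
scissors [[0.626, -0.413, 0.006]]
packed_box [[0.805, 0.016, 0.05]]
pliers [[0.337, 0.216, 0.007], [0.654, -0.144, 0.01]]
glitter_pot [[0.573, -0.155, 0.036], [0.387, 0.396, 0.034]]
dropper_bottle [[0.583, -0.076, 0.043], [0.667, 0.406, 0.072]]
mixing_cup [[0.623, 0.103, 0.039]]
resin_bottle [[0.627, 0.185, 0.056], [0.616, -0.121, 0.008]]
paper_cup [[0.668, 0.409, 0.067]]
scissors [[0.631, -0.411, 0.011]]
packed_box [[0.839, 0.027, 0.046]]
```

View pics/fin.png

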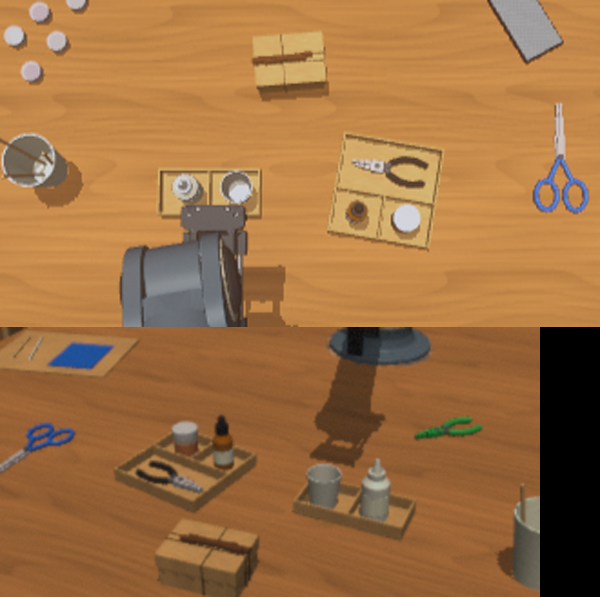

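All five items are in place and upright, and the bystanders haven't moved.

```bash
python3 -c "
from bench import *
print(finish_job())"
```

```text
the job is handed in; nothing more can be done
None
```

Both kits are made up and handed in after about 32 s of robot time.

- **Earring tray:** the pliers lie flat along the long bay. The amber dropper bottle and the copper glitter pot each stand upright in their own small bay.
- **Casting tray:** the nozzle bottle and the mixing cup stand upright, one per bay.

I placed them in the order asked. Each item was lowered until a light floor contact of about 4–7 N showed, and only then released.

**Last checks:** the final top and scene views show all five items in place and the gripper clear. The paper cup, scissors and gift box read within a few millimetres of where they started. The pink pot and green pliers were left alone.

**Disagreements:**
- The network missed the dropper bottle in the last top view, but the scene view found it and it is visible in both pictures.
- In the scene view it also reported a second dropper bottle at the paper cup and a second resin bottle in the earring tray. The pictures show neither.
- Two measurements of the earring tray's centre differed by 4 mm in x. I used a value midway between them.

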